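Stir the roasting acorns and set out the nested tasting cups

ROBOT

A 6-joint arm with a two-finger parallel gripper is mounted at the origin on the work surface. World frame = base frame: x ahead of the robot, y to its left, z up, the work surface at z = 0. Lengths are in m, angles in rad, forces in N, time in s.
With the tool pointing down it reaches from about 0.275 to 0.975 m from the base axis. Payload 8.4 kg.
Tool frame: the origin (TCP) lies on the centre line of the jaws, within the pads' length; the fingertips stand 19 mm ahead of it and the grasp point (between the pads) is the TCP (r.tcp_to_tips is the z of the fingertips in the tool frame, in m); z points along the fingers, y is the line along which they close (so a half turn about z gives the same grasp; the last joint's range is limited). The gripper opens to 92 mm and grips with 3 to 60 N. Pads are 20 mm wide; open, the fingers measure 128 mm over their backs; the gripper's body (75 mm by 189 mm) begins 69 mm behind the grasp point.
Start: joints at [-1.304, 0.353, 1.633, -0, 1.155, -0.002], TCP at [0.166, -0.603, 0.209] pointing down, gripper open.
Joint ranges: [-2.63, 2.63], [-0.92, 2.1], [0.06, 2.66], [-1.3, 4.44], [0, 2.69], [-3.02, 3.02]. Speed limits (rad/s): [2.22, 2.22, 2.79, 3.14, 3.14, 3.14].

INTERFACE

Orientations are given as a rotation vector (axis times angle).
In Python, from cell import r gives the robot as it stands.
- The arm moves only by the tool send_rows, never from a script. Its arguments are lists of equal length, an entry for each row: "offset": the shift along the world's x, y, z in cm, a list of three; "dr": the turn, a rotation vector about the world's x, y, z in degrees, a list of three; "claw": the opening, from 0 (shut) to 1 (fully open). A call has 1 to 20 rows; each row is the pose to reach, as a shift and turn from the pose commanded when the call began; what a row does not reach only later rows make up. A row lasts 1/12 s, in which the tool goes at most 41.7 mm and 7.16 degrees, less where a joint would pass 70% of its speed; a pose out of reach is approached as far as the arm can. A call with a gripper value outside its range is refused whole. The fingers move at their own pace and stop on an object; "grip_force" is the grip in N (left out, the last holds). Time passes only in rows, so rows that repeat a pose let the fingers close. It gives the time, the measured TCP pose, the force, the opening and the grip force at its end, in the units of the state.
- r.observe(): the state, without advancing time (a new reading comes with each control period).
- r.snapshot(name): name is "side" or "top" or "wrist"; returns the picture (480x640x3 uint8, red, green, blue); there is no depth.
- r.camera_info(name): a dict with "K" (3x3 intrinsics, pixels), "k1" (the pictures are not rectified: a ray, as slopes to the right and down, at radius r is drawn at 1 + k1 r^2 times it, then the intrinsics apply), "rvec" (rotation vector, rad) and "tvec" (3), from world to camera coordinates, as OpenCV has them. Camera axes: x right, y down, z forward; pixel columns grow to the right and rows downward; lengths in m; the calibration is good to about 2 mm. A picture is of the moment at which its call begins: read the wrist's pose just before it. camera_info takes no time and is no camera call; for the wrist camera it gives the pose at the moment of the call.
- r.sign_off(): hands the job in; it is judged then, once.
The state is a dict: "clock": time; "joints": joint angles; "qd": joint speeds; "tau": joint torques, N m; "ee_pos": TCP position; "eef_rot": TCP orientation; "contact_force": force on the tool from outside, world axes, zero at the start; "torque": the same for the moment, N m; "gripper_width": opening from 0.0 (shut) to 1.0 (fully open); "grasp_force": force on a finger pad.
Only numpy, scipy, OpenCV 4.12 (cv2) and the standard library are available. Lean on these libraries where they do the work, as an engineer would, in place of code of your own. Each camera call takes 0.05 s, during which the arm holds its last target. There are 200 camera calls.

TASK

Get ready for a tasting while the acorns roast: take the T-shaped paddle from its rest and stir the acorns with its blade down near the floor of the pan, at least three full, wide rounds about halfway out to the rim, then hang the paddle back on the two uprights of its rest; every acorn stays in the pan. Pull the nested cups apart, stand every teal tall cup upright on top of the narrow raised plank, centred across its depth, and stand all the white wide cups upright in a row wholly on the cork mat. Leave the jar, the wooden bowl and the wooden block alone.

Things in the scene. Friction and masses are not known exactly. Their poses are not given: they have to be found in the camera images.
- pan: dark steel roasting pan, loose on the worktop (about 1 kg); rim diameter 216 mm outside, 40 mm tall, floor 6 mm thick and 184 mm across inside, wall 4 mm; a 140 mm handle sticks out on its -y side. Origin: centre of its underside, z up
- acorn0: brown acorn in the pan, 34 mm long, 22 mm thick; origin on its surface at mid length, 11 mm from its axis
- acorn1: brown acorn in the pan, 34 mm long, 22 mm thick; origin on its surface at mid length, 11 mm from its axis
- acorn2: brown acorn in the pan, 34 mm long, 22 mm thick; origin on its surface at mid length, 11 mm from its axis
- acorn3: brown acorn in the pan, 34 mm long, 22 mm thick; origin on its surface at mid length, 11 mm from its axis
- acorn4: brown acorn in the pan, 34 mm long, 22 mm thick; origin on its surface at mid length, 11 mm from its axis
- acorn5: brown acorn in the pan, 34 mm long, 22 mm thick; origin on its surface at mid length, 11 mm from its axis
- paddle: wooden T-shaped stirring paddle, 110 g, 133 mm tall, hung by its cross-bar on the paddle rest. Origin: middle of the blade's bottom edge; z up to the cross-bar, y along it. Cross-bar (the grip): 120 mm long along y, 16 mm square, its axis at z = 125 mm; a stem 12 mm (x) by 14 mm (y) leads down to a blade 40 mm wide (y), 10 mm thick (x), 34 mm tall
- paddle_tip (a point): middle of the bottom edge of the paddle's blade
- paddle_rest: fixed dark wooden stand: base 80 x 120 x 12 mm, two uprights at y = -45 and +45 mm (12 mm in y, 46 mm in x), their tops at z = 150 mm flat saddles 30 mm long in x between 10 mm lips. The cross-bar lies along y on both saddles (underside at z = 150 mm, paddle origin then 33 mm above the table), blade hanging between the uprights. Origin: centre of its underside
- plank: fixed narrow raised wooden plank, 34 mm deep (x), 300 mm long (y), its top 100 mm above the worktop, on two feet 64 mm deep (x) at y = -125 and +125 mm. Origin: centre of its underside on the worktop
- plank_top (a point): centre of the plank's top face; x across the plank, y along it
- mat: fixed flat cork mat, 290 mm (x) by 120 mm (y), 3 mm thick, room for three wide cups in a row along x. Origin: centre of its underside
- wide_a: white wide cup, open at the top, 62 mm tall, 64 mm across the base and 68 mm at the rim, wall 4 mm, floor 5 mm thick, about 150 g; starts on the worktop and may have a tall cup standing in it. Origin: centre of its underside, z up
- wide_b: white wide cup, open at the top, 62 mm tall, 64 mm across the base and 68 mm at the rim, wall 4 mm, floor 5 mm thick, about 150 g; starts on the worktop and may have a tall cup standing in it. Origin: centre of its underside, z up
- wide_c: white wide cup, open at the top, 62 mm tall, 64 mm across the base and 68 mm at the rim, wall 4 mm, floor 5 mm thick, about 150 g; starts on the worktop and may have a tall cup standing in it. Origin: centre of its underside, z up
- tall_a: teal tall cup, open at the top, 110 mm tall, 44 mm across the base and 48 mm at the rim, wall 3 mm, about 110 g; if present it starts nested in the wide cup of the same letter, standing on its floor (5 mm up), so 53 mm of it stick out. Origin: centre of its underside, z up. None at the start if absent
- tall_b: teal tall cup, open at the top, 110 mm tall, 44 mm across the base and 48 mm at the rim, wall 3 mm, about 110 g; if present it starts nested in the wide cup of the same letter, standing on its floor (5 mm up), so 53 mm of it stick out. Origin: centre of its underside, z up. None at the start if absent
- tall_c: teal tall cup, open at the top, 110 mm tall, 44 mm across the base and 48 mm at the rim, wall 3 mm, about 110 g; if present it starts nested in the wide cup of the same letter, standing on its floor (5 mm up), so 53 mm of it stick out. Origin: centre of its underside, z up. None at the start if absent
- jar: amber jar with a green lid, 72 mm across, 110 mm tall; not to be disturbed. Origin: centre of its underside
- basket: dark wooden bowl, 112 mm across, 60 mm tall; not to be disturbed. Origin: centre of its underside
- woodblock: pale wooden block 70 x 120 x 50 mm; not to be disturbed. Origin: centre of its underside
There are look-alikes about, which are no part of the job. Of the things that look like the paddle, the smaller one is meant.

How it is judged:
By the outcome, as a careful person would: the job done as asked, in the order asked, and still so for the second after the job is handed in, with the robot touching nothing.
Of tall_a, tall_b, tall_c only 1 to 3 are there at a start; the rules pass over those that are not, and their reading is None.
At some moment in a run one of pan, wide_a, wide_b, wide_c may be knocked a few centimetres aside while the robot is not near it.
It also fails if it takes over 210 s, if anything falls off the work surface, if the arm or the gripper's body presses on something with over 40 N, if the wrist force passes 120 N, or if a joint passes its speed limit or range.

## Working session

There is one attempt and no reset: what is moved stays moved. The work goes in short steps, Python scripts to look and compute and a tool call to move; the robot and the scene stay as the last step left them, time stands still between calls to the robot, and variables do not carry over. Pictures are saved under pics/ and viewed, at most 14 in all, crops included, and the job is handed in when it is done.

Besides the shell and the picture viewer there is one more tool, called after ">>>" as a command line: name --argument value ..., lists and objects as JSON in quotes. send_rows: Moves the arm, as the interface text tells. Its arguments: {"type":"object","properties":{"offset":{"type":"array","items":{"type":"array","items":{"type":"number"}}},"dr":{"type":"array","items":{"type":"array","items":{"type":"number"}}},"claw":{"type":"array","items":{"type":"number"}},"grip_force":{"type":"number"}},"required":["offset","dr","claw"]}

```bash
ls; mkdir -p pics; python3 - <<'E'
from cell import r
import cv2
for n in("top","side","wrist"):
    im=r.snapshot(n); cv2.imwrite(f"pics/{n}0.png",im[:,:,::-1]); c=r.camera_info(n); print(n,c)
print(r.observe())
E
```

```text
pics
top {'K': array([[496.36551124,   0.        , 315.93780083],
       [  0.        , 496.36551124, 247.47405517],
       [  0.        ,   0.        ,   1.        ]]), 'k1': 0.009921053579771917, 'rvec': array([ 2.14485356, -2.18709676,  0.13680627]), 'tvec': array([0.01532799, 0.55297905, 0.96564509])}
side {'K': array([[505.5239701 ,   0.        , 320.39226646],
       [  0.        , 505.5239701 , 243.27566737],
       [  0.        ,   0.        ,   1.        ]]), 'k1': -0.11490938341689154, 'rvec': array([ 0.32052238, -2.66936288,  1.40344474]), 'tvec': array([0.50429259, 0.14958827, 1.2066466 ])}
wrist {'K': array([[335.75141776,   0.        , 320.52866895],
       [  0.        , 335.75141776, 241.28849701],
       [  0.        ,   0.        ,   1.        ]]), 'k1': 0.011743376195678692, 'rvec': array([-2.30201128,  1.75284152,  0.26319637]), 'tvec': array([-0.6245022 , -0.03459306,  0.39120142])}
{'clock': 0.15, 'joints': array([-1.30441103e+00,  3.53468472e-01,  1.63395013e+00, -3.30980928e-05,
        1.15518985e+00, -2.41392531e-03]), 'qd': array([-0.00085001, -0.00313454, -0.00214917,  0.00023143,  0.00061076,
       -0.00155214]), 'tau': array([ 4.38814650e-04, -5.94207466e+01, -3.34469318e+01,  6.97710738e-02,
        2.05067854e-02, -5.59329146e-05]), 'ee_pos': array([ 0.16586609, -0.60220052,  0.20825464]), 'eef_rot': array([-3.11226488e+00, -4.20845256e-01,  2.57046880e-04]), 'contact_force': array([ 0.35564691, -0.1262124 , -0.6503605 ]), 'torque': array([ 0.02206138, -0.08132935, -0.00999285]), 'grasp_force': 0.0, 'gripper_width': 1.0008320713252323}
```

View pics/top0.png

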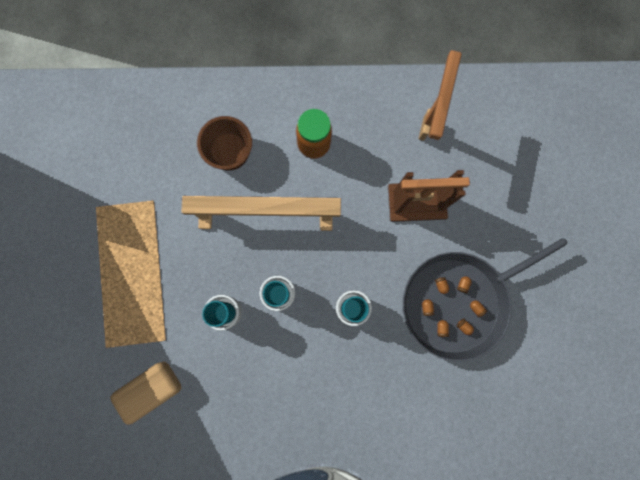

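View pics/side0.png

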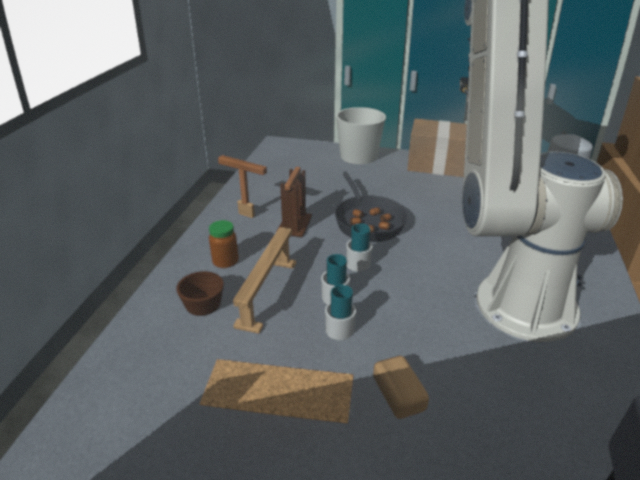

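The top view shows the pan at (456,305), the small paddle on its dark rest at (435,183), and the bigger look-alike at (445,95). Three nested cup pairs sit at (220,313), (277,293) and (354,308), the plank runs from (183,205) to (340,207), the mat is at (131,273), and the block at (147,392). The side view agrees.

```bash
cat > h.py <<'E'
from cell import r
import cv2, numpy as np, sys
def cam(n):
    c=r.camera_info(n); R=cv2.Rodrigues(np.array(c["rvec"]))[0]; t=np.array(c["tvec"]).ravel()
    return c["K"],c["k1"],R,-R.T@t
def ray(C,uv):
    K,k,R,o=C
    p=cv2.undistortPoints(np.array(uv,float).reshape(-1,1,2),K,np.array([k,0,0,0.])).reshape(-1,2)
    return o,np.c_[p,np.ones(len(p))]@R
def plane(C,uv,z):
    o,d=ray(C,uv); return o+d*((z-o[2])/d[:,2])[:,None]
def proj(C,P):
    K,k,R,o=C; return cv2.projectPoints(np.array(P,float).reshape(-1,1,3),cv2.Rodrigues(R)[0],-R@o,K,np.array([k,0,0,0.]))[0].reshape(-1,2)
def tri(C1,u1,C2,u2):
    o1,d1=ray(C1,u1);o2,d2=ray(C2,u2);d1=d1[0];d2=d2[0]
    s=np.linalg.lstsq(np.c_[d1,-d2],o2-o1,rcond=None)[0]
    a=o1+s[0]*d1;b=o2+s[1]*d2; return (a+b)/2,np.linalg.norm(a-b)
def hsv(im): return cv2.cvtColor(im,cv2.COLOR_RGB2HSV)
def blobs(m,amin=60):
    m=cv2.morphologyEx(m.astype(np.uint8)*255,cv2.MORPH_CLOSE,np.ones((3,3)))
    return [c for c in cv2.findContours(m,cv2.RETR_EXTERNAL,cv2.CHAIN_APPROX_NONE)[0] if cv2.contourArea(c)>amin]
def shot(n,f=None):
    C=cam(n); im=r.snapshot(n)
    if f: cv2.imwrite(f"pics/{f}.png",im[:,:,::-1])
    return C,im
E
python3 - <<'E'
from h import *
np.set_printoptions(precision=4,suppress=True)
T=cam("top");S=cam("side");print("cams",T[3],S[3])
im=cv2.imread("pics/top0.png")[:,:,::-1].copy();H=hsv(im)
teal=(H[...,0]>80)&(H[...,0]<100)&(H[...,1]>120)
white=(H[...,1]<60)&(H[...,2]>140)
for nm,m in(("teal",teal),("white",white)):
  for c in blobs(m):
    e=cv2.fitEllipse(c);print(nm,cv2.contourArea(c),e)
    for z in (.062,.115): print("  ",z,plane(T,e[0],z)[0])
b=((H[...,0]<14)|(H[...,0]>170))&(H[...,1]>90)&(H[...,2]>50)
for c in blobs(b): print("brown",cv2.contourArea(c),cv2.minAreaRect(c))
y=(H[...,0]>=11)&(H[...,0]<25)&(H[...,1]>70)&(H[...,2]>90)
for c in blobs(y,300): print("tan",cv2.contourArea(c),cv2.minAreaRect(c))
d=(H[...,2]<75)
for c in blobs(d,1500): print("dark",cv2.contourArea(c),cv2.minAreaRect(c),cv2.minEnclosingCircle(c))
im=cv2.imread("pics/side0.png")[:,:,::-1].copy();H=hsv(im)
teal=(H[...,0]>80)&(H[...,0]<100)&(H[...,1]>120); teal[:200]=0
for c in blobs(teal): print("side teal",cv2.boundingRect(c))
E
```

```text
cams [0.4375 0.0155 1.0232] [0.2773 1.0027 0.8065]
teal 588.5 ((217.85452270507812, 313.1374206542969), (23.93520164489746, 31.64798927307129), 83.2161865234375)
   0.062 [0.4266 0.1953 0.062 ]
   0.115 [0.4272 0.1854 0.115 ]
teal 488.5 ((354.81280517578125, 308.8094787597656), (24.36900520324707, 25.67438507080078), 99.24049377441406)
   0.062 [ 0.4296 -0.0675  0.062 ]
   0.115 [ 0.43   -0.0629  0.115 ]
teal 474.5 ((275.3056945800781, 293.40386962890625), (24.442962646484375, 24.876201629638672), 130.2064208984375)
   0.062 [0.4621 0.0849 0.062 ]
   0.115 [0.4607 0.0811 0.115 ]
white 207729.5 ((363.3789367675781, 256.00653076171875), (437.480224609375, 702.6548461914062), 108.82384490966797)
   0.062 [ 0.5312 -0.0872  0.062 ]
   0.115 [ 0.526  -0.0815  0.115 ]
brown 137.5 ((442.5, 328.0), (16.0, 11.0), 90.0)
brown 2486.0 ((428.92327880859375, 195.5830841064453), (46.882511138916016, 79.49644470214844), 87.70938873291016)
brown 324.0 ((313.2495422363281, 145.26513671875), (33.227169036865234, 23.534648895263672), 1.7357046604156494)
brown 2146.5 ((224.40003967285156, 142.200012207031
[... 447 characters left out ...]
1264648438), (157.94944763183594, 32.41791534423828), 0.8951737284660339)
tan 626.5 ((434.5427551269531, 187.0097198486328), (19.357322692871094, 69.0694808959961), 88.78113555908203)
tan 1263.5 ((440.6470947265625, 94.41177368164062), (21.828205108642578, 92.64860534667969), 14.03624439239502)
dark 2700.0 ((451.637939453125, 304.1551818847656), (96.37588500976562, 105.28926849365234), 21.801406860351562) ((454.896484375, 306.46038818359375), 53.68426513671875)
dark 1574.0 ((222.30335998535156, 140.88433837890625), (43.299522399902344, 47.15287399291992), 30.465543746948242) ((223.47039794921875, 141.7236785888672), 23.86942481994629)
side teal (327, 255, 25, 63)
side teal (352, 224, 17, 26)
```

```bash
python3 - <<'E'
import cv2
a=cv2.imread("pics/top0.png");b=cv2.imread("pics/side0.png")
x=cv2.resize(a[150:370,90:520][:, 280:430],None,fx=3,fy=3)[:600]
x=cv2.resize(a[160:235,380:490],None,fx=4,fy=4);y=cv2.resize(b[150:250,260:410],None,fx=4,fy=4)[:300]
import numpy as np
x=cv2.resize(a[160:310,380:530],(400,400));y=cv2.resize(b[150:250,270:370],(400,400))
cv2.imwrite("pics/crop1.png",np.hstack([x,y]))
E
```

```text
(no output)
```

View pics/crop1.png

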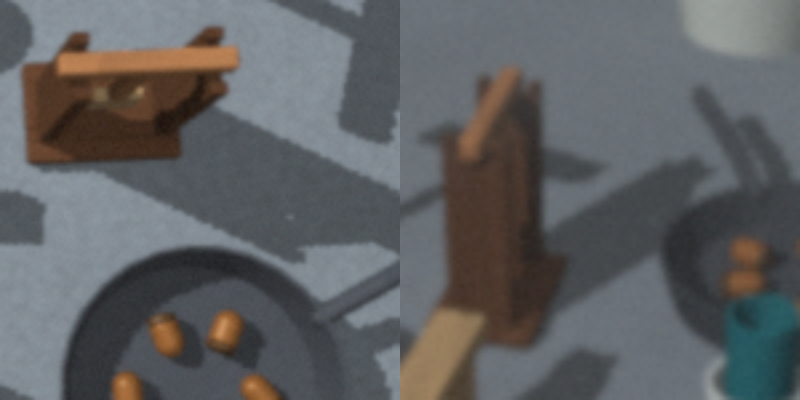

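The crop shows the small paddle's cross-bar with ends near (402,184) and (469,182) in the top view. In the side view they are near (289,186) and (299,169).

```bash
python3 - <<'E'
from h import *
np.set_printoptions(precision=4,suppress=True)
T=cam("top");S=cam("side");W=cam("wrist")
print("wrist cam",W[3],W[2][2],W[2][0])
for a,b in(((402.5,184.4),(288.7,184.5)),((469.3,181.8),(299,169))):
    print(tri(T,a,S,b), plane(T,a,.166))
ends=plane(T,[(402.5,184.4),(469.3,181.8)],.166);print("bar len",np.linalg.norm(ends[0]-ends[1]))
print("base corners",plane(T,[(388.5,185),(390.5,221),(447.5,219)],.012))
print("pan rim c",plane(T,[(456,305)],.04), plane(T,[(403,305),(509,305),(456,254),(456,357)],.04))
print("mat",plane(T,[(97,207),(154,202),(164,340),(107,346)],.003))
print("plank",plane(T,[(182,197),(340,198),(340,215.5),(182,212)],.1))
print("acorns",plane(T,[(443,286),(465,283),(478,309),(466,328),(443,328),(428,308)],.02))
print("jar lid",plane(T,[(314,125)],.11),"bowl",plane(T,[(225,142)],.06),"block",plane(T,[(147,392)],.05),"big",plane(T,[(454,52),(437,135)],.18))
E
```

```text
wrist cam [ 0.2448 -0.5804  0.3839] [-0.2828 -0.0777 -0.956 ] [ 0.2659 -0.964  -0.0003]
(array([ 0.6446, -0.149 ,  0.1682]), np.float64(0.003264886662976643)) [[ 0.6468 -0.1491  0.166 ]]
(array([ 0.6504, -0.2714,  0.1551]), np.float64(0.003113050280010437)) [[ 0.6493 -0.2676  0.166 ]]
bar len 0.11844354644763436
base corners [[ 0.6837 -0.1495  0.012 ]
 [ 0.6077 -0.1508  0.012 ]
 [ 0.6096 -0.2689  0.012 ]]
pan rim c [[ 0.4329 -0.2691  0.04  ]] [[ 0.4349 -0.1646  0.04  ]
 [ 0.4309 -0.3736  0.04  ]
 [ 0.5338 -0.2744  0.04  ]
 [ 0.3325 -0.2637  0.04  ]]
mat [[0.6498 0.4572 0.003 ]
 [0.6583 0.3396 0.003 ]
 [0.3745 0.3145 0.003 ]
 [0.3651 0.4283 0.003 ]]
plank [[ 0.646   0.2563  0.1   ]
 [ 0.6388 -0.0422  0.1   ]
 [ 0.6051 -0.0413  0.1   ]
 [ 0.6173  0.256   0.1   ]]
acorns [[ 0.4714 -0.2506  0.02  ]
 [ 0.4766 -0.2954  0.02  ]
 [ 0.424  -0.3187  0.02  ]
 [ 0.3868 -0.2924  0.02  ]
 [ 0.3877 -0.2464  0.02  ]
 [ 0.4279 -0.2182  0.02  ]]
jar lid [[0.7791 0.0044 0.11  ]] bowl [[0.7656 0.1823 0.06  ]] block [[0.2808 0.3312 0.05  ]] big [[ 0.884  -0.2484  0.18  ]
 [ 0.731  -0.2107  0.18  ]]
```

>>> send_rows --offset '[[2, 2, 2], [5, 4, 4], [8, 6, 6], [11, 8.5, 8], [14, 11, 9], [17, 13, 9], [20, 15.5, 9], [23, 18, 9], [26, 20, 9], [29, 22, 9], [32, 24.5, 9], [35, 27, 9], [38, 29, 9], [41, 31.5, 9], [44, 34, 9], [46, 35.5, 9], [47, 36, 9], [47, 36, 9], [47, 36, 9], [47, 36, 9]]' --dr '[[0, 0, 4], [0, 0, 8], [0, 0, 13], [0, 0, 18], [0, 0, 23], [0, 0, 28], [0, 0, 33], [0, 0, 38], [0, 0, 43], [0, 0, 48], [0, 0, 53], [0, 0, 58], [0, 0, 63], [0, 0, 68], [0, 0, 72], [0, 0, 75], [0, 0, 75], [0, 0, 75], [0, 0, 75], [0, 0, 75]]' --claw '[1, 1, 1, 1, 1, 1, 1, 1, 1, 1, 1, 1, 1, 1, 1, 1, 1, 1, 1, 1]' --grip_force 60

```text
clock: 1.82
ee_pos: [0.6348, -0.2436, 0.2986]
eef_rot: [-2.215, -2.227, 0.001]
contact_force: [-0.4, 1.0, -0.3]
gripper_width: 0.999
grasp_force: 0.0
```

```bash
python3 - <<'E'
from h import *
np.set_printoptions(precision=4,suppress=True)
s=r.observe();print(s["ee_pos"],s["eef_rot"],s["joints"],s["contact_force"],s["clock"])
C,im=shot("wrist","w1");print(C[3],C[2]);print(proj(C,[[.6468,-.149,.166],[.6493,-.2676,.166],[.433,-.269,.04]]))
E
```

```text
[ 0.6348 -0.2436  0.2986] [-2.2154 -2.2268  0.0014] [-0.3683  0.3757  1.4017 -0.0006  1.3649 -0.3733] [-0.3506  0.96   -0.3363] 1.8167
[ 0.6331 -0.1605  0.4743] [[ 1.      0.0055 -0.0006]
 [ 0.0054 -0.9557  0.2942]
 [ 0.001  -0.2942 -0.9557]]
[[336.5703 124.0169]
 [336.7417 253.4035]
 [169.5128 222.3583]]
```

View pics/w1.png

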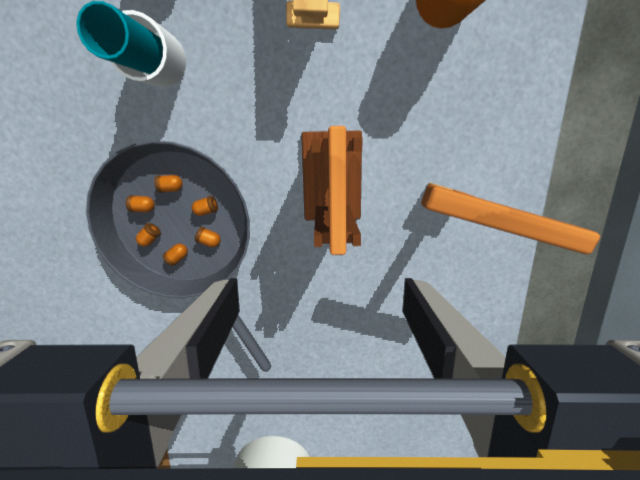

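The wrist view shows the bar from (337,126) to (338,253), which matches the prediction, and the pan centred near (168,218) with six acorns in it.

```bash
cat > pan.py <<'E'
from h import *
def acorns(im,C,ok):
    H=hsv(im);m=(H[...,0]<18)&(H[...,1]>170)&(H[...,2]>90)
    out=[]
    for c in blobs(m,25):
        M=cv2.moments(c);p=plane(C,[(M['m10']/M['m00'],M['m01']/M['m00'])],.017)[0]
        if np.hypot(*(p[:2]-ok))<.11: out.append(p[:2].round(3).tolist())
    return out
E
python3 - <<'E'
from pan import *
np.set_printoptions(precision=4,suppress=True)
im=cv2.imread("pics/w1.png")[:,:,::-1].copy();C=cam("wrist");T=cam("top");H=hsv(im)
m=(H[...,0]<18)&(H[...,1]>150)&(H[...,2]>150);m[:100]=0;m[:, :320]=0;m[:,370:]=0;m[270:]=0
for c in blobs(m,200):
    rr=cv2.minAreaRect(c);b=cv2.boxPoints(rr);P=plane(C,b,.166);print(rr,"\n",P,P.mean(0),[np.linalg.norm(P[i]-P[i-1]) for i in range(4)])
# heights: bar ends, wrist vs top
for w,t in(((337,126),(402.5,184.4)),((338,253),(469.3,181.8))): print(tri(C,w,T,t))
print(acorns(im,C,np.array([.433,-.269])))
# rim: extreme points at z=.04 of outer rim top, hand-read
g=(H[...,2]<95); 
for u in [(88,215),(249,222),(165,142)]: print(plane(C,[u],.04))
E
```

```text
((337.5, 189.5), (127.0, 17.0), 90.0) 
 [[ 0.6403 -0.1508  0.166 ]
 [ 0.655  -0.1508  0.166 ]
 [ 0.6583 -0.2674  0.166 ]
 [ 0.6418 -0.2675  0.166 ]] [ 0.6488 -0.2091  0.166 ] [np.float64(0.11666012620767324), np.float64(0.014760651453470988), np.float64(0.11667871278237898), np.float64(0.016518368709492335)]
(array([ 0.6478, -0.1504,  0.161 ]), np.float64(0.0007834806312307486))
(array([ 0.6509, -0.2696,  0.1598]), np.float64(3.4202598609445143e-05))
[[0.425, -0.321], [0.474, -0.296], [0.387, -0.293], [0.471, -0.251], [0.385, -0.248], [0.428, -0.22]]
[[ 0.3277 -0.2598  0.04  ]]
[[ 0.5384 -0.2681  0.04  ]]
[[ 0.4406 -0.1669  0.04  ]]
```

>>> send_rows --offset '[[0.7, 1.7, -2], [1.4, 3.3, -4], [1.4, 3.3, -6.5], [1.4, 3.3, -8.5], [1.4, 3.3, -10], [1.4, 3.3, -11.5], [1.4, 3.3, -13], [1.4, 3.3, -14], [1.4, 3.3, -14.2], [1.4, 3.3, -14.2], [1.4, 3.3, -14.2], [1.4, 3.3, -14.2], [1.4, 3.3, -14.2], [1.4, 3.3, -14.2], [1.4, 3.3, -14.2], [1.4, 3.3, -14.2], [1.4, 3.3, -14.2], [1.4, 3.3, -14.2], [1.4, 3.3, -14.2], [1.4, 3.3, -14.2]]' --dr '[[0, 0, 1], [0, 0, 1], [0, 0, 1], [0, 0, 1], [0, 0, 1], [0, 0, 1], [0, 0, 1], [0, 0, 1], [0, 0, 1], [0, 0, 1], [0, 0, 1], [0, 0, 1], [0, 0, 1], [0, 0, 1], [0, 0, 1], [0, 0, 1], [0, 0, 1], [0, 0, 1], [0, 0, 1], [0, 0, 1]]' --claw '[0.6, 0.5, 0.5, 0.5, 0.5, 0.5, 0.5, 0.5, 0.5, 0.5, 0.3, 0.2, 0.1, 0, 0, 0, 0, 0, 0, 0]' --grip_force 60

```text
clock: 3.53
ee_pos: [0.6503, -0.2096, 0.1573]
eef_rot: [2.194, 2.248, 0.001]
contact_force: [-0.9, 0.3, 5.6]
gripper_width: 0.154
grasp_force: 60.0
```

```bash
python3 - <<'E'
from pan import *
s=r.observe();print(s["ee_pos"],s["eef_rot"],s["contact_force"],s["gripper_width"],s["grasp_force"],s["clock"])
C,im=shot("top","t2")
print(acorns(im,C,np.array([.433,-.269])))
E
```

```text
[ 0.65026073 -0.20960728  0.15726812] [2.19365155e+00 2.24804481e+00 5.20860120e-04] [-0.85662112  0.32177464  5.57025059] 0.15422894372578008 60.00355124473572 3.5333
[]
```

>>> send_rows --offset '[[0, 0, 1], [0, 0, 3], [0, 0, 6], [0, 0, 9], [0, 0, 12], [0, 0, 14], [-2, -0.5, 14], [-5, -1.4, 14], [-8, -2.2, 14], [-11, -3, 14], [-14, -3.9, 14], [-17, -4.7, 14], [-20, -5.5, 14], [-21.5, -6, 14], [-21.7, -6, 14], [-21.7, -6, 14], [-21.7, -6, 14], [-21.7, -6, 14]]' --dr '[[0, 0, 0], [0, 0, 0], [0, 0, 0], [0, 0, 0], [0, 0, 0], [0, 0, 0], [0, 0, 0], [0, 0, 0], [0, 0, 0], [0, 0, 0], [0, 0, 0], [0, 0, 0], [0, 0, 0], [0, 0, 0], [0, 0, 0], [0, 0, 0], [0, 0, 0], [0, 0, 0]]' --claw '[0, 0, 0, 0, 0, 0, 0, 0, 0, 0, 0, 0, 0, 0, 0, 0, 0, 0]'

```text
clock: 5.08
ee_pos: [0.4342, -0.2694, 0.2968]
eef_rot: [2.193, 2.249, 0.001]
contact_force: [0.9, 0.4, -1.1]
gripper_width: 0.152
grasp_force: 60.0
```

```bash
python3 - <<'E'
from pan import *
np.set_printoptions(precision=4,suppress=True)
s=r.observe();print(s["ee_pos"],s["eef_rot"],s["contact_force"],s["gripper_width"],s["grasp_force"],s["clock"])
C,im=shot("wrist","w3");C2,i2=shot("side","s3")
cv2.imwrite("pics/w3s3.png",np.hstack([cv2.resize(im,(480,360)),cv2.resize(i2[90:330,250:460],(315,360))])[:,:,::-1])
print(acorns(im,C,np.array([.433,-.269])),proj(C,[[.433,-.269,.04],[.433,-.269,.173]]),proj(C2,[[.433,-.269,.173],[.433,-.269,.04]]))
E
```

```text
[ 0.4342 -0.2694  0.2968] [2.1933 2.249  0.0006] [ 0.9164  0.3539 -1.149 ] 0.1524245619734489 59.99890208244324 5.0833
[[0.476, -0.297], [0.388, -0.293], [0.438, -0.373], [0.387, -0.248], [0.429, -0.219]] [[320.5076 204.4332]
 [320.6074 231.6104]] [[373.0882 171.8414]
 [370.4207 212.6227]]
```

View pics/w3s3.png

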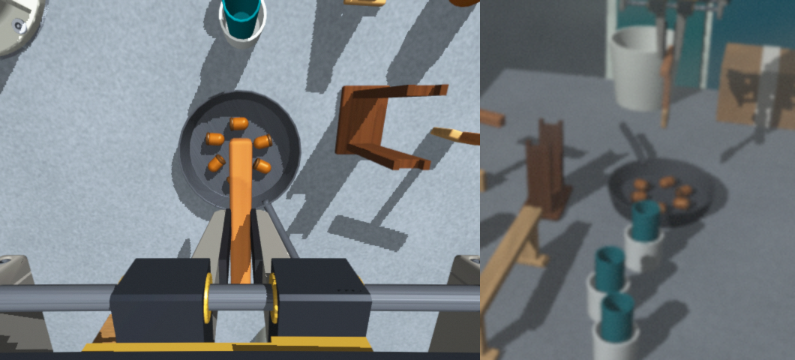

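The paddle is held. Its tip appears at about (373,173) in the side view, as predicted for z 0.173. The pan has not moved.

>>> send_rows --offset '[[0, 0, -2], [0, 0, -5], [0, 0, -8], [0, 0, -11], [0, 0, -13], [0, 0, -14.5], [0, 0, -15.5], [0, 0, -16.1], [-0.4, -0.1, -16.1], [-0.7, -0.4, -16.1], [-0.9, -0.9, -16.1], [-0.8, -1.4, -16.1], [-0.5, -2, -16.1], [0, -2.5, -16.1], [0.75, -2.8, -16.1], [1.7, -2.9, -16.1], [2.65, -2.65, -16.1], [3.6, -2.1, -16.1], [4.4, -1.2, -16.1], [5, 0, -16.1]]' --dr '[[0, 0, 0], [0, 0, 0], [0, 0, 0], [0, 0, 0], [0, 0, 0], [0, 0, 0], [0, 0, 0], [0, 0, 0], [0, 0, 0], [0, 0, 0], [0, 0, 0], [0, 0, 0], [0, 0, 0], [0, 0, 0], [0, 0, 0], [0, 0, 0], [0, 0, 0], [0, 0, 0], [0, 0, 0], [0, 0, 0]]' --claw '[0, 0, 0, 0, 0, 0, 0, 0, 0, 0, 0, 0, 0, 0, 0, 0, 0, 0, 0, 0]'

```text
clock: 6.85
ee_pos: [0.4842, -0.2686, 0.1356]
eef_rot: [2.194, 2.248, 0.0]
contact_force: [-0.3, 0.4, -1.4]
gripper_width: 0.153
grasp_force: 60.0
```

>>> send_rows --offset '[[-0.08, 0.87, 0], [-0.3, 1.71, 0], [-0.67, 2.5, 0], [-1.17, 3.21, 0], [-1.79, 3.83, 0], [-2.5, 4.33, 0], [-3.29, 4.7, 0], [-4.13, 4.92, 0], [-5, 5, 0], [-5.87, 4.92, 0], [-6.71, 4.7, 0], [-7.5, 4.33, 0], [-8.21, 3.83, 0], [-8.83, 3.21, 0], [-9.33, 2.5, 0], [-9.7, 1.71, 0], [-9.92, 0.87, 0], [-10, 0, 0]]' --dr '[[0, 0, 0], [0, 0, 0], [0, 0, 0], [0, 0, 0], [0, 0, 0], [0, 0, 0], [0, 0, 0], [0, 0, 0], [0, 0, 0], [0, 0, 0], [0, 0, 0], [0, 0, 0], [0, 0, 0], [0, 0, 0], [0, 0, 0], [0, 0, 0], [0, 0, 0], [0, 0, 0]]' --claw '[0, 0, 0, 0, 0, 0, 0, 0, 0, 0, 0, 0, 0, 0, 0, 0, 0, 0]'

```text
clock: 8.35
ee_pos: [0.3827, -0.2706, 0.1358]
eef_rot: [2.195, 2.248, -0.0]
contact_force: [-0.1, -0.4, -0.8]
gripper_width: 0.146
grasp_force: 60.0
```

```bash
python3 - <<'E'
from pan import *
np.set_printoptions(precision=4,suppress=True)
s=r.observe();print(s["ee_pos"],s["eef_rot"],s["contact_force"],s["gripper_width"],s["grasp_force"],s["clock"])
C,im=shot("wrist","w4");C2,i2=shot("side","s4")
cv2.imwrite("pics/w4s4.png",np.hstack([cv2.resize(im,(480,360)),cv2.resize(i2[90:330,250:460],(315,360))])[:,:,::-1])
E
```

```text
[ 0.3827 -0.2706  0.1358] [ 2.1945  2.248  -0.    ] [-0.0735 -0.3599 -0.8354] 0.14646837721673106 59.999070167541504 8.35
```

View pics/w4s4.png

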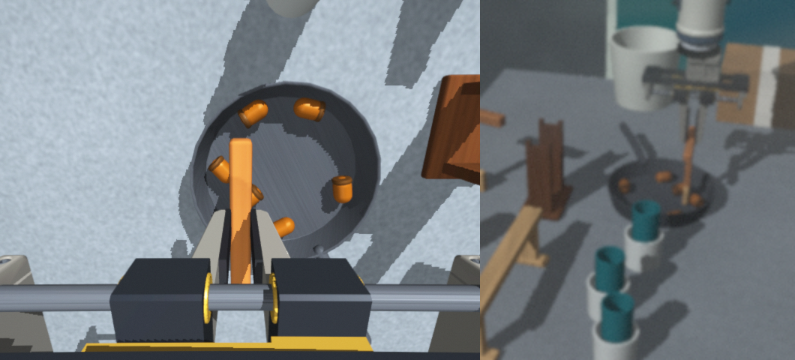

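All six acorns are in the pan, which has not moved, and the paddle is low in it.

>>> send_rows --offset '[[0.08, -0.87, 0], [0.3, -1.71, 0], [0.67, -2.5, 0], [1.17, -3.21, 0], [1.79, -3.83, 0], [2.5, -4.33, 0], [3.29, -4.7, 0], [4.13, -4.92, 0], [5, -5, 0], [5.87, -4.92, 0], [6.71, -4.7, 0], [7.5, -4.33, 0], [8.21, -3.83, 0], [8.83, -3.21, 0], [9.33, -2.5, 0], [9.7, -1.71, 0], [9.92, -0.87, 0], [10, 0, 0]]' --dr '[[0, 0, 0], [0, 0, 0], [0, 0, 0], [0, 0, 0], [0, 0, 0], [0, 0, 0], [0, 0, 0], [0, 0, 0], [0, 0, 0], [0, 0, 0], [0, 0, 0], [0, 0, 0], [0, 0, 0], [0, 0, 0], [0, 0, 0], [0, 0, 0], [0, 0, 0], [0, 0, 0]]' --claw '[0, 0, 0, 0, 0, 0, 0, 0, 0, 0, 0, 0, 0, 0, 0, 0, 0, 0]'

```text
clock: 9.95
ee_pos: [0.4832, -0.2685, 0.1358]
eef_rot: [-2.194, -2.249, -0.0]
contact_force: [0.3, 0.1, -1.5]
gripper_width: 0.149
grasp_force: 60.0
```

>>> send_rows --offset '[[-0.08, 0.87, 0], [-0.3, 1.71, 0], [-0.67, 2.5, 0], [-1.17, 3.21, 0], [-1.79, 3.83, 0], [-2.5, 4.33, 0], [-3.29, 4.7, 0], [-4.13, 4.92, 0], [-5, 5, 0], [-5.87, 4.92, 0], [-6.71, 4.7, 0], [-7.5, 4.33, 0], [-8.21, 3.83, 0], [-8.83, 3.21, 0], [-9.33, 2.5, 0], [-9.7, 1.71, 0], [-9.92, 0.87, 0], [-10, 0, 0]]' --dr '[[0, 0, 0], [0, 0, 0], [0, 0, 0], [0, 0, 0], [0, 0, 0], [0, 0, 0], [0, 0, 0], [0, 0, 0], [0, 0, 0], [0, 0, 0], [0, 0, 0], [0, 0, 0], [0, 0, 0], [0, 0, 0], [0, 0, 0], [0, 0, 0], [0, 0, 0], [0, 0, 0]]' --claw '[0, 0, 0, 0, 0, 0, 0, 0, 0, 0, 0, 0, 0, 0, 0, 0, 0, 0]'

```text
clock: 11.45
ee_pos: [0.3827, -0.2707, 0.1358]
eef_rot: [2.194, 2.248, -0.0]
contact_force: [0.9, -0.7, -0.3]
gripper_width: 0.152
grasp_force: 60.0
```

```bash
python3 - <<'E'
from pan import *
np.set_printoptions(precision=4,suppress=True)
s=r.observe();print(s["ee_pos"],s["contact_force"],s["gripper_width"],s["clock"])
C,im=shot("wrist","w5")
print(acorns(im,C,np.array([.433,-.269])))
r0=im[200].astype(int).mean(1)   # pan edge on row 200 : dark vs light
d=np.where(r0<95)[0];print(d.min(),d.max(),np.diff(d).max(), plane(C,[(260,235),(507,235)],.04))
E
```

```text
[ 0.3827 -0.2707  0.1358] [ 0.8611 -0.713  -0.33  ] 0.1516283473230674 11.45
[[0.454, -0.35], [0.494, -0.326], [0.509, -0.286], [0.38, -0.308], [0.396, -0.196], [0.455, -0.192]]
262 639 126 [[ 0.3304 -0.2667  0.04  ]
 [ 0.5376 -0.2617  0.04  ]]
```

>>> send_rows --offset '[[0.08, -0.87, 0], [0.3, -1.71, 0], [0.67, -2.5, 0], [1.17, -3.21, 0], [1.79, -3.83, 0], [2.5, -4.33, 0], [3.29, -4.7, 0], [4.13, -4.92, 0], [5, -5, 0], [5.87, -4.92, 0], [6.71, -4.7, 0], [7.5, -4.33, 0], [8.21, -3.83, 0], [8.83, -3.21, 0], [9.33, -2.5, 0], [9.7, -1.71, 0], [9.92, -0.87, 0], [10, 0, 0]]' --dr '[[0, 0, 0], [0, 0, 0], [0, 0, 0], [0, 0, 0], [0, 0, 0], [0, 0, 0], [0, 0, 0], [0, 0, 0], [0, 0, 0], [0, 0, 0], [0, 0, 0], [0, 0, 0], [0, 0, 0], [0, 0, 0], [0, 0, 0], [0, 0, 0], [0, 0, 0], [0, 0, 0]]' --claw '[0, 0, 0, 0, 0, 0, 0, 0, 0, 0, 0, 0, 0, 0, 0, 0, 0, 0]'

```text
clock: 13.0
ee_pos: [0.4833, -0.2686, 0.1359]
eef_rot: [2.194, 2.249, 0.0]
contact_force: [0.2, 0.6, -0.7]
gripper_width: 0.154
grasp_force: 60.0
```

>>> send_rows --offset '[[-0.08, 0.87, 0], [-0.3, 1.71, 0], [-0.67, 2.5, 0], [-1.17, 3.21, 0], [-1.79, 3.83, 0], [-2.5, 4.33, 0], [-3.29, 4.7, 0], [-4.13, 4.92, 0], [-5, 5, 0], [-5.87, 4.92, 0], [-6.71, 4.7, 0], [-7.5, 4.33, 0], [-8.21, 3.83, 0], [-8.83, 3.21, 0], [-9.33, 2.5, 0], [-9.7, 1.71, 0], [-9.92, 0.87, 0], [-10, 0, 0]]' --dr '[[0, 0, 0], [0, 0, 0], [0, 0, 0], [0, 0, 0], [0, 0, 0], [0, 0, 0], [0, 0, 0], [0, 0, 0], [0, 0, 0], [0, 0, 0], [0, 0, 0], [0, 0, 0], [0, 0, 0], [0, 0, 0], [0, 0, 0], [0, 0, 0], [0, 0, 0], [0, 0, 0]]' --claw '[0, 0, 0, 0, 0, 0, 0, 0, 0, 0, 0, 0, 0, 0, 0, 0, 0, 0]'

```text
clock: 14.5
ee_pos: [0.3827, -0.2706, 0.1358]
eef_rot: [2.194, 2.248, -0.0]
contact_force: [0.8, -0.7, -1.4]
gripper_width: 0.154
grasp_force: 60.0
```

>>> send_rows --offset '[[0.08, -0.87, 0], [0.3, -1.71, 0], [0.67, -2.5, 0], [1.17, -3.21, 0], [1.79, -3.83, 0], [2.5, -4.33, 0], [3.29, -4.7, 0], [4.13, -4.92, 0], [5, -5, 0], [5.87, -4.92, 0], [6.71, -4.7, 0], [7.5, -4.33, 0], [8.21, -3.83, 0], [8.83, -3.21, 0], [9.33, -2.5, 0], [9.7, -1.71, 0], [9.92, -0.87, 0], [10, 0, 0]]' --dr '[[0, 0, 0], [0, 0, 0], [0, 0, 0], [0, 0, 0], [0, 0, 0], [0, 0, 0], [0, 0, 0], [0, 0, 0], [0, 0, 0], [0, 0, 0], [0, 0, 0], [0, 0, 0], [0, 0, 0], [0, 0, 0], [0, 0, 0], [0, 0, 0], [0, 0, 0], [0, 0, 0]]' --claw '[0, 0, 0, 0, 0, 0, 0, 0, 0, 0, 0, 0, 0, 0, 0, 0, 0, 0]'

```text
clock: 16.0
ee_pos: [0.4832, -0.2685, 0.1358]
eef_rot: [2.194, 2.249, 0.0]
contact_force: [-0.5, -1.0, -1.0]
gripper_width: 0.152
grasp_force: 60.0
```

>>> send_rows --offset '[[-0.08, 0.87, 0], [-0.3, 1.71, 0], [-0.67, 2.5, 0], [-1.17, 3.21, 0], [-1.79, 3.83, 0], [-2.5, 4.33, 0], [-3.29, 4.7, 0], [-4.13, 4.92, 0], [-5, 5, 0], [-5.87, 4.92, 0], [-6.71, 4.7, 0], [-7.5, 4.33, 0], [-8.21, 3.83, 0], [-8.83, 3.21, 0], [-9.33, 2.5, 0], [-9.7, 1.71, 0], [-9.92, 0.87, 0], [-10, 0, 0]]' --dr '[[0, 0, 0], [0, 0, 0], [0, 0, 0], [0, 0, 0], [0, 0, 0], [0, 0, 0], [0, 0, 0], [0, 0, 0], [0, 0, 0], [0, 0, 0], [0, 0, 0], [0, 0, 0], [0, 0, 0], [0, 0, 0], [0, 0, 0], [0, 0, 0], [0, 0, 0], [0, 0, 0]]' --claw '[0, 0, 0, 0, 0, 0, 0, 0, 0, 0, 0, 0, 0, 0, 0, 0, 0, 0]'

```text
clock: 17.5
ee_pos: [0.3827, -0.2706, 0.1358]
eef_rot: [2.194, 2.248, 0.0]
contact_force: [-0.4, 0.1, -0.9]
gripper_width: 0.153
grasp_force: 60.0
```

```bash
python3 - <<'E'
from pan import *
np.set_printoptions(precision=4,suppress=True)
s=r.observe();print(s["ee_pos"],s["contact_force"],s["gripper_width"],s["clock"])
C,im=shot("wrist","w6")
print(acorns(im,C,np.array([.433,-.269])))
E
```

```text
[ 0.3827 -0.2706  0.1358] [-0.3541  0.1406 -0.9397] 0.1530089356586126 17.5
[[0.502, -0.291], [0.38, -0.308], [0.395, -0.197], [0.455, -0.192]]
```

>>> send_rows --offset '[[0.5, 0, 2], [1, 0, 5], [1.5, 0, 8], [2, 0, 11], [2, 0, 14], [2, 0, 16.1], [4, 0.5, 16.1], [7, 1.2, 16.1], [10, 2, 16.1], [13, 2.8, 16.1], [16, 3.5, 16.1], [19, 4.2, 16.1], [22, 5, 16.1], [25, 5.6, 16.1], [26.5, 6, 16.1], [26.7, 6, 16.1], [26.7, 6, 16.1], [26.7, 6, 16.1]]' --dr '[[0, 0, 0], [0, 0, 0], [0, 0, 0], [0, 0, 0], [0, 0, 0], [0, 0, 0], [0, 0, 0], [0, 0, 0], [0, 0, 0], [0, 0, 0], [0, 0, 0], [0, 0, 0], [0, 0, 0], [0, 0, 0], [0, 0, 0], [0, 0, 0], [0, 0, 0], [0, 0, 0]]' --claw '[0, 0, 0, 0, 0, 0, 0, 0, 0, 0, 0, 0, 0, 0, 0, 0, 0, 0]'

```text
clock: 19.05
ee_pos: [0.6493, -0.2098, 0.2963]
eef_rot: [-2.194, -2.248, 0.001]
contact_force: [-1.3, -1.0, -1.3]
gripper_width: 0.15
grasp_force: 60.0
```

```bash
python3 - <<'E'
from pan import *
np.set_printoptions(precision=4,suppress=True)
s=r.observe();print(s["ee_pos"],s["eef_rot"],s["contact_force"],s["gripper_width"],s["clock"])
C,im=shot("wrist","w7");C2,i2=shot("side","s7")
print(acorns(im,C,np.array([.433,-.269])))
cv2.imwrite("pics/w7s7.png",np.hstack([cv2.resize(im,(480,360)),cv2.resize(i2[100:250,250:381],(315,360))])[:,:,::-1])
E
```

```text
[ 0.6493 -0.2098  0.2963] [-2.1935 -2.2477  0.0012] [-1.3119 -0.9889 -1.2767] 0.1504340721914231 19.05
[[0.482, -0.301], [0.509, -0.287], [0.359, -0.265], [0.392, -0.198], [0.451, -0.193]]
```

View pics/w7s7.png

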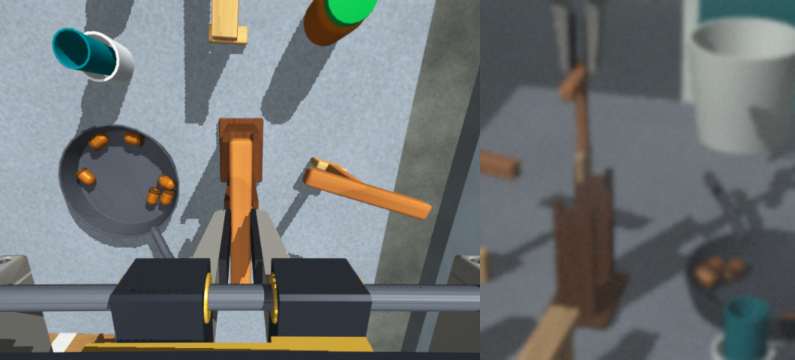

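All six acorns are in the pan, and the paddle hangs straight above its rest.

>>> send_rows --offset '[[0, 0, -3], [0, 0, -6], [0, 0, -9], [0, 0, -11], [0, 0, -12.5], [0, 0, -13.5], [0, 0, -13.9], [0, 0, -13.9], [0, 0, -13.9], [0, 0, -13.9], [0, 0, -13.9], [0, 0, -13.9], [0, 0, -13.9], [0, 0, -13.9]]' --dr '[[0, 0, 0], [0, 0, 0], [0, 0, 0], [0, 0, 0], [0, 0, 0], [0, 0, 0], [0, 0, 0], [0, 0, 0], [0, 0, 0], [0, 0, 0], [0, 0, 0], [0, 0, 0], [0, 0, 0], [0, 0, 0]]' --claw '[0, 0, 0, 0, 0, 0, 0, 0, 0, 0.2, 0.3, 0.4, 0.5, 0.5]'

```text
clock: 20.32
ee_pos: [0.6501, -0.2096, 0.158]
eef_rot: [2.194, 2.248, 0.0]
contact_force: [0.1, -0.2, 0.3]
gripper_width: 0.467
grasp_force: 0.0
```

>>> send_rows --offset '[[0, 0, 1], [0, 0, 3], [0, 0, 6], [0, 0, 9], [0, 0, 12], [-1, 1, 14], [-4, 4, 15], [-7, 7, 15], [-10, 9, 15], [-13, 11, 15], [-16, 12, 15], [-18, 13, 15], [-20, 14, 15], [-20, 14, 15], [-20, 14, 15]]' --dr '[[0, 0, 0], [0, 0, 0], [0, 0, 0], [0, 0, 0], [0, 0, 0], [0, 0, 0], [0, 0, 0], [0, 0, 0], [0, 0, 0], [0, 0, 0], [0, 0, 0], [0, 0, 0], [0, 0, 0], [0, 0, 0], [0, 0, 0]]' --claw '[0.5, 0.5, 0.5, 0.5, 0.6, 0.8, 1, 1, 1, 1, 1, 1, 1, 1, 1]'

```text
clock: 21.57
ee_pos: [0.4499, -0.0693, 0.3089]
eef_rot: [2.192, 2.248, 0.002]
contact_force: [0.4, -0.8, -0.7]
gripper_width: 0.998
grasp_force: 0.0
```

```bash
python3 - <<'E'
from pan import *
np.set_printoptions(precision=4,suppress=True)
s=r.observe();print(s["ee_pos"],s["eef_rot"],s["contact_force"],s["gripper_width"],s["clock"])
C,im=shot("wrist","w8");C2,i2=shot("side","s8")
cv2.imwrite("pics/w8s8.png",np.hstack([cv2.resize(im,(480,360)),cv2.resize(i2[100:250,250:381],(315,360))])[:,:,::-1])
E
```

```text
[ 0.4499 -0.0693  0.3089] [2.1921 2.248  0.0019] [ 0.3666 -0.7938 -0.7278] 0.9979505490201693 21.5667
```

View pics/w8s8.png

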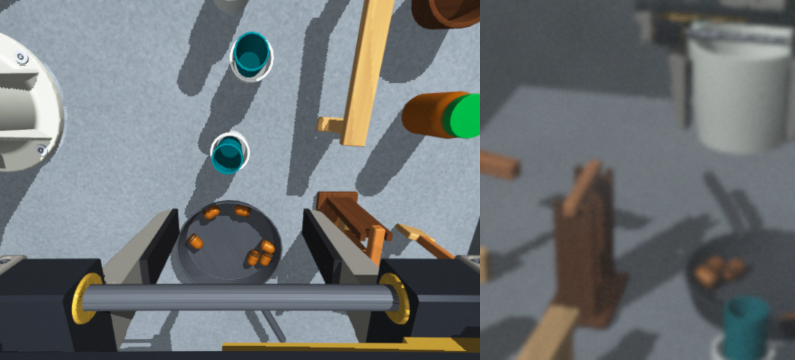

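The paddle is hung on both saddles. Three cup pairs remain at their places. Next I measure the cups and the plank.

```bash
cat > cups.py <<'E'
from pan import *
from scipy.optimize import least_squares
np.set_printoptions(precision=4,suppress=True)
def fit(P,o,R):
    """centre of circle radius R through the points on the side away from the camera foot o"""
    c=P.mean(0)
    for _ in range(5):
        out=(c-o); out/=np.linalg.norm(out)+1e-9
        s=P[(P-c)@out>-.15*R] 
        q=least_squares(lambda x:np.hypot(*(s-x).T)-R,c,loss="soft_l1",f_scale=.001); c=q.x
    return c,np.abs(q.fun).mean()
def teal(H): return (H[...,0]>80)&(H[...,0]<100)&(H[...,1]>130)
def find_tall(C,im,z=.115,amin=150):
    out=[]
    for c in blobs(teal(hsv(im)),amin):
        P=plane(C,c.reshape(-1,2),z)[:,:2]; q,e=fit(P,C[3][:2],.024)
        if e<.004 and .25<q[0]<.9 and abs(q[1])<.5: out.append((q.round(4),round(e,4)))
    return out
def find_wide(C,im,z=.062,amin=150):
    """white cups (incl. teal inside)"""
    H=hsv(im);m=((H[...,1]<45)&(H[...,2]>195))|teal(H); out=[]
    for c in blobs(m,amin):
        P=plane(C,c.reshape(-1,2),z)[:,:2]; q,e=fit(P,C[3][:2],.034)
        if .25<q[0]<.9 and abs(q[1])<.5: out.append((q.round(4),round(e,4),cv2.contourArea(c)))
    return out
E
python3 - <<'E'
from cups import *
W,T=cam("wrist"),cam("top")
iw=cv2.imread("pics/w8.png")[:,:,::-1].copy(); it=r.snapshot("top");cv2.imwrite("pics/t8.png",it[:,:,::-1])
a,b=find_tall(W,iw),find_tall(T,it);print("W",a,"\nT",b)
for q,_ in a:
  for p,_ in b:
    if np.hypot(*(p-q))<.03: print("height",tri(W,proj(W,[*q,.115]),T,proj(T,[*p,.115])))
print(find_wide(W,iw),find_wide(T,it))
# plank top mask
for C,im in((W,iw),(T,it)):
    H=hsv(im);m=(H[...,0]>=11)&(H[...,0]<25)&(H[...,1]>70)&(H[...,2]>150)
    for c in blobs(m,200):
        rr=cv2.minAreaRect(c);P=plane(C,cv2.boxPoints(rr),.1);print("tan",P[:,:2].tolist() if .5<P[:,0].mean()<.7 and P[:,1].mean()<.25 else "")
s=hsv(it)[40:480];print(hsv(iw)[70,650//1-20] if 0 else "")
E
```

```text
W [(array([ 0.43  , -0.0654]), np.float64(0.0006)), (array([0.4604, 0.0776]), np.float64(0.0006))] 
T [(array([0.4271, 0.1878]), np.float64(0.0012)), (array([0.4602, 0.0791]), np.float64(0.0009))]
height (array([0.4607, 0.0801, 0.1009]), np.float64(0.00035279669539756955))
[(array([ 0.4308, -0.0696]), np.float64(0.0014), 2296.5), (array([0.4621, 0.0796]), np.float64(0.002), 2426.0)] [(array([0.4264, 0.1872]), np.float64(0.0061), 582.0), (array([0.4587, 0.0724]), np.float64(0.0062), 472.0), (array([ 0.4744, -0.3457]), np.float64(0.0059), 5592.5)]
tan [[0.42277155196432076, -0.42726144327548016], [0.8957417887560277, -0.4129591835650934], [0.9046132220914783, -0.44507702308353103], [0.4229141441327895, -0.4599194334721288]]
tan 
tan [[0.6844955959398243, -0.2567032095295344], [0.6753241228690194, -0.17618096673921516], [0.6963580822872693, -0.17723485159793662], [0.7066946921362043, -0.257861482277697]]
tan 
tan [[0.5642178342494906, -0.0032088852887678966], [0.599611178298832, -0.0024027704413793864], [0.6023274106867449, -0.020877506626892285], [0.566407783485708, -0.02170620844270342]]
tan [[0.6032557797402914, -0.04273762122139024], [0.6115493687283884, 0.1499232055027096], [0.6441847444626472, 0.14538551166403663], [0.6417745445038983, -0.049021239474062034]]
tan 
tan 
tan [[0.6168593566754766, 0.25621207421722675], [0.6484982146771519, 0.25618821939122804], [0.6396361403035359, -0.04066510088590944], [0.6079343747425544, -0.039493929090459845]]
tan [[0.6719430921859261, -0.16260635229545767], [0.6752934894788523, -0.287055038532646], [0.6628011502247857, -0.28691337533863365], [0.6594709035710591, -0.1626511694902659]]
```

>>> send_rows --offset '[[-1, 0.2, -2], [-2, 0.4, -5], [-2, 0.4, -9], [-2, 0.4, -13], [-2, 0.4, -16], [-2, 0.4, -18.5], [-2, 0.4, -20.5], [-2, 0.4, -21.6], [-2, 0.4, -21.6], [-2, 0.4, -21.6], [-2, 0.4, -21.6], [-2, 0.4, -21.6], [-2, 0.4, -21.6], [-2, 0.4, -21.6], [-2, 0.4, -21.6], [-2, 0.4, -21.6], [-2, 0.4, -21.6]]' --dr '[[0, 0, 0], [0, 0, 0], [0, 0, 0], [0, 0, 0], [0, 0, 0], [0, 0, 0], [0, 0, 0], [0, 0, 0], [0, 0, 0], [0, 0, 0], [0, 0, 0], [0, 0, 0], [0, 0, 0], [0, 0, 0], [0, 0, 0], [0, 0, 0], [0, 0, 0]]' --claw '[1, 1, 1, 1, 1, 1, 1, 1, 1, 0.7, 0.5, 0.4, 0.4, 0.4, 0.4, 0.4, 0.4]' --grip_force 25

```text
clock: 23.13
ee_pos: [0.4302, -0.0656, 0.0921]
eef_rot: [2.194, 2.248, 0.0]
contact_force: [-0.2, -0.5, 4.0]
gripper_width: 0.508
grasp_force: 25.0
```

>>> send_rows --offset '[[0, 0, 1], [0, 0, 3], [0, 0, 6], [0, 0, 9], [0, 0, 12], [0, 0, 15], [0, 0, 17], [3, 1.5, 17], [6, 3, 17], [9, 4.5, 17], [12, 6, 17], [15, 7.5, 17], [18, 9, 17], [19.5, 9.6, 17], [19.5, 9.6, 17], [19.5, 9.6, 17]]' --dr '[[0, 0, 0], [0, 0, 0], [0, 0, 0], [0, 0, 0], [0, 0, 0], [0, 0, 0], [0, 0, 0], [0, 0, -1], [0, 0, -2], [0, 0, -3], [0, 0, -3], [0, 0, -3], [0, 0, -3], [0, 0, -3], [0, 0, -3], [0, 0, -3]]' --claw '[0.4, 0.4, 0.4, 0.4, 0.4, 0.4, 0.4, 0.4, 0.4, 0.4, 0.4, 0.4, 0.4, 0.4, 0.4, 0.4]'

```text
clock: 24.47
ee_pos: [0.6246, 0.0307, 0.2608]
eef_rot: [-2.251, -2.19, 0.002]
contact_force: [0.0, -0.4, -1.4]
gripper_width: 0.509
grasp_force: 25.0
```

```bash
python3 - <<'E'
from cups import *
s=r.observe();print(s["ee_pos"],s["eef_rot"],s["contact_force"],s["gripper_width"],s["grasp_force"],s["clock"])
C,im=shot("wrist","w9");C2,i2=shot("side","s9")
cv2.imwrite("pics/w9s9.png",np.hstack([cv2.resize(im,(480,360)),cv2.resize(i2[150:350,230:405],(315,360))])[:,:,::-1])
E
```

```text
[0.6246 0.0307 0.2608] [-2.2505 -2.1903  0.0024] [ 0.0048 -0.3995 -1.3879] 0.5088316698390716 24.99970570206642 24.4667
```

View pics/w9s9.png

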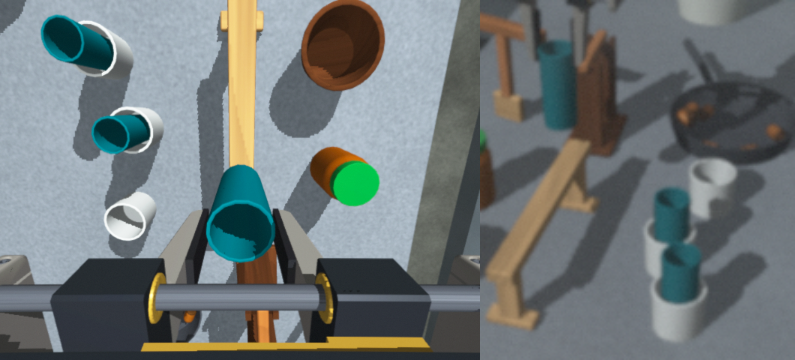

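The cup is held upright over the plank line, and wide_c stands empty. The plank runs along about column 243 of the half-size view (324 at full size).

```bash
cat > pl.py <<'E'
from cups import *
def plank(C,im,vs):
    H=hsv(im);m=(H[...,0]>=11)&(H[...,0]<28)&(H[...,1]>60)&(H[...,2]>170)
    for v in vs:
        u=np.where(m[v])[0]
        g=np.split(u,np.where(np.diff(u)>2)[0]+1); g=max(g,key=len)
        P=plane(C,[(g[0]-.5,v),(g[-1]+.5,v)],.1); print(v,g[0],g[-1],"mid",P.mean(0)[:2],"w",np.linalg.norm(P[1]-P[0]).round(4))
E
python3 - <<'E'
from pl import *
C=cam("wrist");im=cv2.imread("pics/w9.png")[:,:,::-1].copy()
plank(C,im,[80,110,130,160,180,200,215])
T=cam("top");print("h",tri(C,(300,0) if 0 else (305,213),T,proj(T,plane(C,[(305,213)],.1))))
E
```

```text
80 305 340 mid [0.6277 0.1634] w 0.0329
110 305 339 mid [0.6266 0.1379] w 0.0328
130 305 339 mid [0.6262 0.1202] w 0.0333
160 305 339 mid [0.6254 0.0924] w 0.0342
180 305 338 mid [0.6244 0.0731] w 0.0338
200 306 338 mid [0.6244 0.0531] w 0.0334
215 306 337 mid [0.6235 0.0376] w 0.0328
h (array([0.6066, 0.0401, 0.1   ]), np.float64(2.0218274671598237e-16))
```

```bash
python3 - <<'E'
from pl import *
C=cam("wrist");im=cv2.imread("pics/w9.png")[:,:,::-1].copy()
print(find_tall(C,im,.2838,3000))
for z in(.2838,): print(C[3])
T=cam("top");it=r.snapshot("top");H=hsv(it);m=(H[...,0]>=11)&(H[...,0]<28)&(H[...,1]>60)&(H[...,2]>150)
for u in (190,210,230,250,265):
    v=np.where(m[190:225,u])[0]+190; P=plane(T,[(u,v[0]-.5),(u,v[-1]+.5)],.1);print(u,v[0],v[-1],P.mean(0),P[0,0]-P[1,0])
S=cam("side")
im=r.snapshot("side");cv2.imwrite("pics/s10.png",im[:,:,::-1])
# plank height: right far foot-less corner check: near-left end corner of top face in side (hand-read) vs top view
print(tri(T,(182.5,212.5),S,(237,301)),tri(T,(182.5,197),S,(253,302)))
E
```

```text
[(array([0.6224, 0.0306]), np.float64(0.0003))]
[0.6249 0.1131 0.4371]
190 196 212 [0.6323 0.2412 0.1   ] 0.03262617233096299Traceback (most recent call last):
  File "<stdin>", line 7, in <module>
IndexError: index 0 is out of bounds for axis 0 with size 0
```

>>> send_rows --offset '[[0.1, 0, -2], [0.1, 0, -4], [0.1, 0, -5.5], [0.1, 0, -6.5], [0.1, 0, -7], [0.1, 0, -7.3], [0.1, 0, -7.3], [0.1, 0, -7.3], [0.1, 0, -7.3]]' --dr '[[0, 0, 0], [0, 0, 0], [0, 0, 0], [0, 0, 0], [0, 0, 0], [0, 0, 0], [0, 0, 0], [0, 0, 0], [0, 0, 0]]' --claw '[0.4, 0.4, 0.4, 0.4, 0.4, 0.4, 0.4, 0.4, 0.4]'

```text
clock: 25.37
ee_pos: [0.6265, 0.0305, 0.1898]
eef_rot: [2.252, 2.19, 0.002]
contact_force: [0.2, 0.1, -0.8]
gripper_width: 0.51
grasp_force: 25.0
```

```bash
python3 - <<'E'
from cups import *
s=r.observe();print(s["ee_pos"],s["contact_force"],s["gripper_width"])
E
```

```text
[0.6265 0.0305 0.1898] [ 0.21    0.1091 -0.8064] 0.50961853294749
```

>>> send_rows --offset '[[-0.1, 0, -0.1], [-0.1, 0, -0.2], [-0.1, 0, -0.3], [-0.1, 0, -0.3], [-0.1, 0, -0.3]]' --dr '[[0, 0, 0], [0, 0, 0], [0, 0, 0], [0, 0, 0], [0, 0, 0]]' --claw '[0.4, 0.4, 0.4, 0.4, 0.4]'

```text
clock: 25.78
ee_pos: [0.6253, 0.0305, 0.1871]
eef_rot: [2.252, 2.19, 0.001]
contact_force: [-1.4, 1.9, 8.8]
gripper_width: 0.512
grasp_force: 25.0
```

>>> send_rows --offset '[[0, 0, 0], [0, 0, 0], [0, 0, 0], [0, 0, 0], [0, 0, 0], [0, 0, 1], [0, 0, 4], [0, 0, 8], [0, 0, 11], [-3, 0.5, 11], [-7, 1.5, 11], [-11, 2.5, 11], [-14.5, 3.5, 11], [-17, 4.5, 11], [-17, 4.5, 11], [-17, 4.5, 11]]' --dr '[[0, 0, 0], [0, 0, 0], [0, 0, 0], [0, 0, 0], [0, 0, 0], [0, 0, 0], [0, 0, 0], [0, 0, 0], [0, 0, 0], [0, 0, 0], [0, 0, 0], [0, 0, 0], [0, 0, 0], [0, 0, 0], [0, 0, 0], [0, 0, 0]]' --claw '[0.55, 0.6, 0.7, 0.8, 0.9, 0.9, 0.9, 0.9, 0.9, 1, 1, 1, 1, 1, 1, 1]'

```text
clock: 27.12
ee_pos: [0.4546, 0.0758, 0.297]
eef_rot: [2.25, 2.191, 0.003]
contact_force: [0.3, -0.1, 0.5]
gripper_width: 1.002
grasp_force: 0.0
```

```bash
python3 - <<'E'
from cups import *
s=r.observe();print(s["ee_pos"],s["eef_rot"],s["contact_force"],s["gripper_width"],s["clock"])
C,im=shot("wrist","w11");C2,i2=shot("side","s11")
print("z115",find_tall(C,im),"\nz210",find_tall(C,im,.21),C[3])
cv2.imwrite("pics/w11s11.png",np.hstack([cv2.resize(im,(480,360)),cv2.resize(i2[150:350,230:405],(315,360))])[:,:,::-1])
E
```

```text
[0.4546 0.0758 0.297 ] [2.2499 2.1908 0.0027] [ 0.3022 -0.0505  0.5398] 1.0018572489487059 27.1167
z115 [(array([ 0.691 , -0.0219]), np.float64(0.0024)), (array([0.4594, 0.0807]), np.float64(0.0005)), (array([0.4265, 0.1876]), np.float64(0.0005))] 
z210 [(array([0.6226, 0.031 ]), np.float64(0.0004)), (array([0.4577, 0.1093]), np.float64(0.0039))] [0.4551 0.1588 0.4727]
```

View pics/w11s11.png

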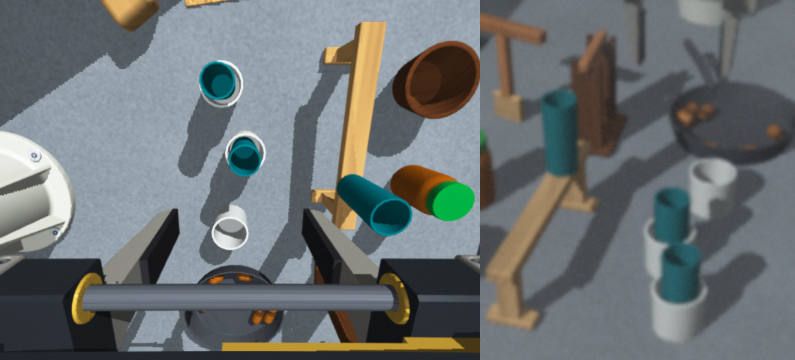

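The first tall cup stands on the plank, and tall_b and tall_a are still nested.

>>> send_rows --offset '[[0.3, 0.2, -3], [0.6, 0.4, -7], [0.6, 0.4, -11], [0.6, 0.4, -14], [0.6, 0.4, -17], [0.6, 0.4, -19], [0.6, 0.4, -20.2], [0.6, 0.4, -20.5], [0.6, 0.4, -20.5], [0.6, 0.4, -20.5], [0.6, 0.4, -20.5], [0.6, 0.4, -20.5], [0.6, 0.4, -20.5], [0.6, 0.4, -20.5], [0.6, 0.4, -20.5], [0.6, 0.4, -20.5]]' --dr '[[0, 0, 0], [0, 0, 0], [0, 0, 0], [0, 0, 0], [0, 0, 0], [0, 0, 0], [0, 0, 0], [0, 0, 0], [0, 0, 0], [0, 0, 0], [0, 0, 0], [0, 0, 0], [0, 0, 0], [0, 0, 0], [0, 0, 0], [0, 0, 0]]' --claw '[1, 1, 1, 1, 1, 1, 1, 1, 0.7, 0.5, 0.4, 0.4, 0.4, 0.4, 0.4, 0.4]' --grip_force 25

```text
clock: 28.55
ee_pos: [0.4612, 0.0795, 0.0912]
eef_rot: [2.252, 2.19, 0.001]
contact_force: [-1.3, 0.9, 3.9]
gripper_width: 0.503
grasp_force: 25.0
```

>>> send_rows --offset '[[0, 0, 1], [0, 0, 3], [0, 0, 6], [0, 0, 9], [0, 0, 12], [0, 0, 15], [0, 0, 17], [3, 0.5, 17], [6, 1, 17], [9, 1.6, 17], [12, 2.2, 17], [15, 2.8, 17], [16.7, 3, 17], [16.7, 3, 17], [16.7, 3, 17], [16.7, 3, 17]]' --dr '[[0, 0, 0], [0, 0, 0], [0, 0, 0], [0, 0, 0], [0, 0, 0], [0, 0, 0], [0, 0, 0], [0, 0, 0], [0, 0, 0], [0, 0, 0], [0, 0, 0], [0, 0, 0], [0, 0, 0], [0, 0, 0], [0, 0, 0], [0, 0, 0]]' --claw '[0.4, 0.4, 0.4, 0.4, 0.4, 0.4, 0.4, 0.4, 0.4, 0.4, 0.4, 0.4, 0.4, 0.4, 0.4, 0.4]'

```text
clock: 29.88
ee_pos: [0.6268, 0.1092, 0.2607]
eef_rot: [-2.252, -2.19, 0.002]
contact_force: [0.9, -0.7, -1.1]
gripper_width: 0.507
grasp_force: 25.0
```

```bash
python3 - <<'E'
from pl import *
s=r.observe();print(s["ee_pos"],s["eef_rot"],s["contact_force"],s["gripper_width"],s["grasp_force"],s["clock"])
C,im=shot("wrist","w12"); z=s["ee_pos"][2]+.023
print(find_tall(C,im,z,2500)); plank(C,im,[60,90,110,130,150,170,190,205])
E
```

```text
[0.6268 0.1092 0.2607] [-2.2516 -2.1897  0.0018] [ 0.9136 -0.6531 -1.1211] 0.5070021035836515 24.999678464373574 29.8833
[(array([0.6259, 0.0936]), np.float64(0.0039))]Traceback (most recent call last):
  File "<stdin>", line 4, in <module>
  File "pl.py", line 7, in plank
    P=plane(C,[(g[0]-.5,v),(g[-1]+.5,v)],.1); print(v,g[0],g[-1],"mid",P.mean(0)[:2],"w",np.linalg.norm(P[1]-P[0]).round(4))
                ~^^^
IndexError: index 0 is out of bounds for axis 0 with size 0
```

>>> send_rows --offset '[[0, 0, -2], [0, 0, -4], [0, 0, -5.5], [0, 0, -6.5], [0, 0, -7], [0, 0, -7.2], [0, 0, -7.4], [0, 0, -7.5], [0, 0, -7.6], [0, 0, -7.6]]' --dr '[[0, 0, 0], [0, 0, 0], [0, 0, 0], [0, 0, 0], [0, 0, 0], [0, 0, 0], [0, 0, 0], [0, 0, 0], [0, 0, 0], [0, 0, 0]]' --claw '[0.4, 0.4, 0.4, 0.4, 0.4, 0.4, 0.4, 0.4, 0.4, 0.4]'

```text
clock: 30.77
ee_pos: [0.6285, 0.1096, 0.1862]
eef_rot: [2.252, 2.19, 0.002]
contact_force: [-2.1, -1.1, 3.8]
gripper_width: 0.507
grasp_force: 25.0
```

>>> send_rows --offset '[[0, 0, 0], [0, 0, 0], [0, 0, 0], [0, 0, 0], [0, 0, 0], [0, 0, 1], [0, 0, 4], [0, 0, 8], [0, 0, 11], [-3, 0.5, 11], [-7, 1, 11], [-11, 2, 11], [-15, 3, 11], [-18, 4, 11], [-18.5, 4, 11], [-18.5, 4, 11], [-18.5, 4, 11]]' --dr '[[0, 0, 0], [0, 0, 0], [0, 0, 0], [0, 0, 0], [0, 0, 0], [0, 0, 0], [0, 0, 0], [0, 0, 0], [0, 0, 0], [0, 0, 0], [0, 0, 0], [0, 0, 0], [0, 0, 0], [0, 0, 0], [0, 0, 0], [0, 0, 0], [0, 0, 0]]' --claw '[0.55, 0.6, 0.7, 0.8, 0.9, 0.9, 0.9, 0.9, 0.9, 1, 1, 1, 1, 1, 1, 1, 1]'

```text
clock: 32.18
ee_pos: [0.4439, 0.1496, 0.2957]
eef_rot: [2.251, 2.19, 0.003]
contact_force: [-0.2, 0.1, 0.2]
gripper_width: 0.998
grasp_force: 0.0
```

```bash
python3 - <<'E'
from cups import *
s=r.observe();print(s["ee_pos"],s["eef_rot"],s["contact_force"],s["gripper_width"],s["clock"])
C,im=shot("wrist","w13");C2,i2=shot("side","s13")
print("z115",find_tall(C,im),"\nz210",find_tall(C,im,.21),C[3])
print("wide",find_wide(C,im))
cv2.imwrite("pics/w13s13.png",np.hstack([cv2.resize(im,(480,360)),cv2.resize(i2[150:350,230:405],(315,360))])[:,:,::-1])
E
```

```text
[0.4439 0.1496 0.2957] [2.2507 2.1901 0.0028] [-0.1622  0.1492  0.1888] 0.9980160442758794 32.1833
z115 [(array([0.6999, 0.0598]), np.float64(0.0024)), (array([0.4261, 0.1897]), np.float64(0.0006))] 
z210 [(array([0.6257, 0.1104]), np.float64(0.0004))] [0.4444 0.2326 0.4715]
wide [(array([ 0.4313, -0.0652]), np.float64(0.0006), 1930.5), (array([ 0.7008, -0.0271]), np.float64(0.0075), 2176.5), (array([0.7319, 0.0386]), np.float64(0.0008), 4901.5), (array([0.4621, 0.0813]), np.float64(0.0006), 2141.5), (array([0.4277, 0.1891]), np.float64(0.0008), 2418.0)]
```

View pics/w13s13.png

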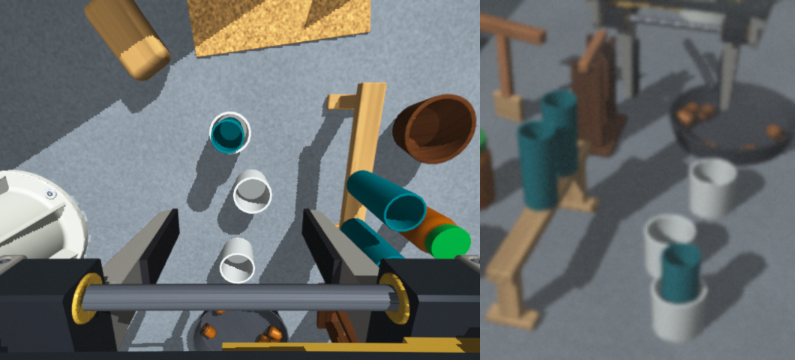

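Two tall cups now stand on the plank, and tall_a is still nested at (0.4275, 0.189).

>>> send_rows --offset '[[-0.8, 2, -3], [-1.6, 3.9, -6], [-1.6, 3.9, -10], [-1.6, 3.9, -13.5], [-1.6, 3.9, -17], [-1.6, 3.9, -19], [-1.6, 3.9, -20.2], [-1.6, 3.9, -20.4], [-1.6, 3.9, -20.4], [-1.6, 3.9, -20.4], [-1.6, 3.9, -20.4], [-1.6, 3.9, -20.4], [-1.6, 3.9, -20.4], [-1.6, 3.9, -20.4], [-1.6, 3.9, -20.4], [-1.6, 3.9, -20.4]]' --dr '[[0, 0, 0], [0, 0, 0], [0, 0, 0], [0, 0, 0], [0, 0, 0], [0, 0, 0], [0, 0, 0], [0, 0, 0], [0, 0, 0], [0, 0, 0], [0, 0, 0], [0, 0, 0], [0, 0, 0], [0, 0, 0], [0, 0, 0], [0, 0, 0]]' --claw '[1, 1, 1, 1, 1, 1, 1, 1, 0.7, 0.5, 0.4, 0.4, 0.4, 0.4, 0.4, 0.4]' --grip_force 25

```text
clock: 33.62
ee_pos: [0.4271, 0.1886, 0.0912]
eef_rot: [2.252, 2.19, 0.001]
contact_force: [-0.6, -0.1, 4.7]
gripper_width: 0.517
grasp_force: 25.0
```

>>> send_rows --offset '[[0, 0, 1], [0, 0, 3], [0, 0, 6], [0, 0, 9], [0, 0, 12], [0, 0, 15], [0, 0, 17], [3, 0.1, 17], [6, 0.1, 17], [9, 0.1, 17], [12, 0.1, 17], [15, 0.1, 17], [18, 0.1, 17], [20.2, 0.1, 17], [20.2, 0.1, 17], [20.2, 0.1, 17], [20.2, 0.1, 17]]' --dr '[[0, 0, 0], [0, 0, 0], [0, 0, 0], [0, 0, 0], [0, 0, 0], [0, 0, 0], [0, 0, 0], [0, 0, 0], [0, 0, 0], [0, 0, 0], [0, 0, 0], [0, 0, 0], [0, 0, 0], [0, 0, 0], [0, 0, 0], [0, 0, 0], [0, 0, 0]]' --claw '[0.4, 0.4, 0.4, 0.4, 0.4, 0.4, 0.4, 0.4, 0.4, 0.4, 0.4, 0.4, 0.4, 0.4, 0.4, 0.4, 0.4]'

```text
clock: 35.03
ee_pos: [0.628, 0.1893, 0.2607]
eef_rot: [-2.252, -2.19, 0.002]
contact_force: [-0.6, 0.7, -1.5]
gripper_width: 0.508
grasp_force: 25.0
```

```bash
python3 - <<'E'
from cups import *
s=r.observe();print(s["ee_pos"],s["eef_rot"],s["contact_force"],s["gripper_width"],s["grasp_force"],s["clock"])
C2,i2=shot("side","s14")
E
```

```text
[0.628  0.1893 0.2607] [-2.2518 -2.1897  0.0018] [-0.5644  0.6546 -1.5267] 0.5084783421924843 24.999760296195745 35.0333
```

>>> send_rows --offset '[[0.1, 0, -2], [0.1, 0, -4], [0.1, 0, -5.5], [0.1, 0, -6.5], [0.1, 0, -7], [0.1, 0, -7.2], [0.1, 0, -7.4], [0.1, 0, -7.5], [0.1, 0, -7.5], [0.1, 0, -7.5]]' --dr '[[0, 0, 0], [0, 0, 0], [0, 0, 0], [0, 0, 0], [0, 0, 0], [0, 0, 0], [0, 0, 0], [0, 0, 0], [0, 0, 0], [0, 0, 0]]' --claw '[0.4, 0.4, 0.4, 0.4, 0.4, 0.4, 0.4, 0.4, 0.4, 0.4]'

```text
clock: 35.92
ee_pos: [0.6303, 0.1895, 0.1864]
eef_rot: [2.252, 2.19, 0.001]
contact_force: [-0.6, 0.7, -1.0]
gripper_width: 0.513
grasp_force: 25.0
```

>>> send_rows --offset '[[0, 0, 0], [0, 0, 0], [0, 0, 0], [0, 0, 0], [0, 0, 0], [0, 0, 1], [0, 0, 4], [0, 0, 8], [0, 0, 12], [-3, -0.5, 14], [-7, -1, 16], [-11, -2, 18], [-15, -3, 20], [-17, -4, 20], [-17, -5, 20], [-17, -5, 20], [-17, -5, 20]]' --dr '[[0, 0, 0], [0, 0, 0], [0, 0, 0], [0, 0, 0], [0, 0, 0], [0, 0, 0], [0, 0, 0], [0, 0, 0], [0, 0, 0], [0, 0, 0], [0, 0, 0], [0, 0, 0], [0, 0, 0], [0, 0, 0], [0, 0, 0], [0, 0, 0], [0, 0, 0]]' --claw '[0.55, 0.6, 0.7, 0.8, 0.9, 0.9, 0.9, 0.9, 0.9, 1, 1, 1, 1, 1, 1, 1, 1]'

```text
clock: 37.33
ee_pos: [0.4607, 0.1393, 0.3864]
eef_rot: [2.253, 2.189, 0.002]
contact_force: [0.2, -0.3, 0.2]
gripper_width: 1.001
grasp_force: 0.0
```

```bash
python3 - <<'E'
from cups import *
s=r.observe();print(s["ee_pos"],s["eef_rot"],s["contact_force"],s["gripper_width"],s["clock"])
C,im=shot("wrist","w15");C2,i2=shot("side","s15")
print("z210",find_tall(C,im,.21),C[3])
print("wide",find_wide(C,im))
H=hsv(im);m=(H[...,0]>=9)&(H[...,0]<28)&(H[...,1]>60)&(H[...,2]>80);m[200:]=0
for c in blobs(m,300):
    b=cv2.boxPoints(cv2.minAreaRect(c));print(b.round(0).tolist(),plane(C,b,.003)[:,:2].tolist())
cv2.imwrite("pics/w15s15.png",np.hstack([cv2.resize(im,(480,360)),cv2.resize(i2[150:420,180:416],(315,360))])[:,:,::-1])
E
```

```text
[0.4607 0.1393 0.3864] [2.2527 2.1887 0.0022] [ 0.1809 -0.2674  0.1814] 1.0011056399559979 37.3333
z210 [(array([0.6234, 0.0333]), np.float64(0.0038)), (array([0.6259, 0.1107]), np.float64(0.0005)), (array([0.6276, 0.1899]), np.float64(0.0004))] [0.4614 0.2223 0.5621]
wide [(array([ 0.4313, -0.0654]), np.float64(0.0006), 1411.0), (array([ 0.6914, -0.0469]), np.float64(0.0053), 1902.0), (array([0.4624, 0.0814]), np.float64(0.0007), 1514.5), (array([0.6951, 0.0637]), np.float64(0.0007), 2480.5), (array([0.6975, 0.1763]), np.float64(0.0005), 2749.0), (array([0.4281, 0.1889]), np.float64(0.0005), 1695.0)]
[[426.0, 199.0], [429.0, 168.0], [457.0, 170.0], [454.0, 201.0]] [[0.6364371565979351, 0.11983987325284001], [0.6377151255618372, 0.17072568101454919], [0.6830863244214678, 0.16532096159772058], [0.6830641926930844, 0.11419721840792123]]
[[497.0, 197.0], [499.0, 119.0], [568.0, 121.0], [566.0, 198.0]] [[0.7537705853000614, 0.12026205072932712], [0.7409901879690679, 0.24223239452072476], [0.8487074211420427, 0.2362850319785223], [0.8689207383390161, 0.1140300389253265]]
[[401.0, 122.0], [460.0, 99.0], [475.0, 136.0], [416.0, 159.0]] [[0.5895308611864596, 0.2423003272169807], [0.6784320635173984, 0.27301800783304303], [0.7064707082752382, 0.21831611127587175], [0.6153375553859229, 0.18546420545151077]]
[[246.0, 0.0], [452.0, 0.0], [452.0, 79.0], [246.0, 79.0]] [[0.361971724079986, 0.4117750947286934], [0.6541364022809685, 0.4033006962316899], [0.6634687977645346, 0.3015142586057964], [0.35216295764038624, 0.31054401055284747]]
[[132.0, 27.0], [173.0, -4.0], [235.0, 80.0], [195.0, 110.0]] [[0.1948670702179096, 0.3829722908037508], [0.2592831627656702, 0.4184801842868533], [0.33569542864618696, 0.3091476373614901], [0.2684374368217204, 0.26838427954414407]]
```

View pics/w15s15.png

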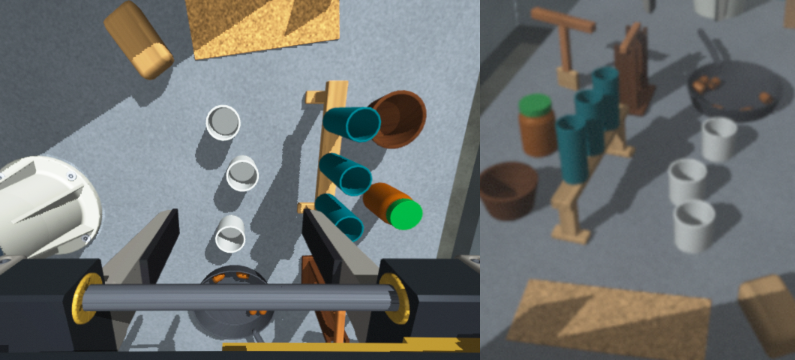

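All three tall cups stand on the plank, centred on its line. The three wide cups are empty, the mat spans about (190–340, 0–58) in the half-size wrist view, and the paddle is on its rest.

>>> send_rows --offset '[[0, 0, 0], [-0.3, 0.5, -1], [-0.6, 1, -2], [-1, 1.5, -4], [-1.3, 2, -6], [-1.6, 2.5, -8], [-2, 3, -10], [-2.3, 3.5, -12], [-2.6, 4, -14], [-3, 4.5, -15], [-3.1, 4.9, -16], [-3.1, 4.9, -17], [-3.1, 4.9, -18], [-3.1, 4.9, -19], [-3.1, 4.9, -20], [-3.1, 4.9, -20], [-3.1, 4.9, -20], [-3.1, 4.9, -20]]' --dr '[[0, 0, 5], [0, 0, 12], [0, 0, 19], [0, 0, 26], [0, 0, 33], [0, 0, 40], [0, 0, 47], [0, 0, 54], [0, 0, 61], [0, 0, 68], [0, 0, 75], [0, 0, 82], [0, 0, 89], [0, 0, 95], [0, 0, 97], [0, 0, 97], [0, 0, 97], [0, 0, 97]]' --claw '[1, 1, 1, 1, 1, 1, 1, 1, 1, 1, 1, 1, 1, 1, 1, 1, 1, 1]'

```text
clock: 38.93
ee_pos: [0.4294, 0.1887, 0.1857]
eef_rot: [0.146, -3.138, 0.0]
contact_force: [-0.1, -1.2, 0.4]
gripper_width: 1.0
grasp_force: 0.0
```

```bash
python3 - <<'E'
from cups import *
s=r.observe();print(s["ee_pos"],s["eef_rot"],s["joints"],s["contact_force"],s["gripper_width"],s["clock"])
C,im=shot("wrist","w16")
print("wide",find_wide(C,im),C[3])
T,it=shot("top","t16");H=hsv(it);print("topwhite")
m=(H[...,1]<40)&(H[...,2]>170);m[:270]=0;m[340:]=0;m[:,:190]=0;m[:,390:]=0
for c in blobs(m,100):
    P=plane(T,c.reshape(-1,2),.062)[:,:2];print(fit(P,T[3][:2],.034))
E
```

```text
[0.4294 0.1887 0.1857] [ 0.1455 -3.1377  0.0002] [ 0.4108  0.1354  1.9796  0.0001  1.0271 -1.2527] [-0.061  -1.1677  0.3869] 0.9999912184821774 38.9333
wide [(array([0.6729, 0.1838]), np.float64(0.0071), 1499.5), (array([0.6937, 0.0874]), np.float64(0.0046), 2357.5), (array([0.4601, 0.0821]), np.float64(0.0036), 1186.5), (array([0.4263, 0.1878]), np.float64(0.0004), 3945.0), (array([ 0.4304, -0.0656]), np.float64(0.0005), 5416.0)] [0.3452 0.1809 0.3614]
topwhite
(array([ 0.4324, -0.0636]), np.float64(0.0004858296149136181))
(array([0.4635, 0.0826]), np.float64(0.00042836634840631753))
```

>>> send_rows --offset '[[-0.2, 0, -3], [-0.2, 0, -6], [-0.2, 0, -9], [-0.2, 0, -11.5], [-0.2, 0, -13.5], [-0.2, 0, -14.7], [-0.2, 0, -15], [-0.2, 0, -15], [-0.2, 0, -15], [-0.2, 0, -15], [-0.2, 0, -15], [-0.2, 0, -15], [-0.2, 0, -15], [-0.2, 0, -15]]' --dr '[[0, 0, 0], [0, 0, 0], [0, 0, 0], [0, 0, 0], [0, 0, 0], [0, 0, 0], [0, 0, 0], [0, 0, 0], [0, 0, 0], [0, 0, 0], [0, 0, 0], [0, 0, 0], [0, 0, 0], [0, 0, 0]]' --claw '[1, 1, 1, 1, 1, 1, 1, 0.9, 0.8, 0.7, 0.6, 0.6, 0.6, 0.6]' --grip_force 30

```text
clock: 40.2
ee_pos: [0.4278, 0.1888, 0.0368]
eef_rot: [-0.148, 3.136, 0.001]
contact_force: [-0.2, -0.8, 7.4]
gripper_width: 0.718
grasp_force: 30.0
```

>>> send_rows --offset '[[0, 0, 1], [0, 0, 3], [0, 0, 6], [0, 0, 9], [0, 3, 10], [-0.1, 6, 10], [-0.2, 9, 10], [-0.3, 12, 10], [-0.4, 15, 10], [-0.5, 18, 10], [-0.5, 18.8, 10], [-0.5, 18.8, 10], [-0.5, 18.8, 8], [-0.5, 18.8, 5.5], [-0.5, 18.8, 3.5], [-0.5, 18.8, 2], [-0.5, 18.8, 1.2], [-0.5, 18.8, 0.8], [-0.5, 18.8, 0.6], [-0.5, 18.8, 0.6]]' --dr '[[0, 0, 0], [0, 0, 0], [0, 0, 0], [0, 0, 0], [0, 0, 0], [0, 0, 0], [0, 0, 0], [0, 0, 0], [0, 0, 0], [0, 0, 0], [0, 0, 0], [0, 0, 0], [0, 0, 0], [0, 0, 0], [0, 0, 0], [0, 0, 0], [0, 0, 0], [0, 0, 0], [0, 0, 0], [0, 0, 0]]' --claw '[0.6, 0.6, 0.6, 0.6, 0.6, 0.6, 0.6, 0.6, 0.6, 0.6, 0.6, 0.6, 0.6, 0.6, 0.6, 0.6, 0.6, 0.6, 0.6, 0.6]'

```text
clock: 41.87
ee_pos: [0.4223, 0.3762, 0.0423]
eef_rot: [-0.147, 3.138, 0.0]
contact_force: [-0.7, -0.2, -1.5]
gripper_width: 0.719
grasp_force: 30.0
```

```bash
python3 - <<'E'
from cups import *
s=r.observe();print(s["ee_pos"],s["eef_rot"],s["contact_force"],s["gripper_width"],s["grasp_force"],s["clock"])
E
```

```text
[0.4223 0.3762 0.0423] [-0.1474  3.1378  0.0002] [-0.6598 -0.1837 -1.5484] 0.7192244867039287 29.996036356897093 41.8667
```

>>> send_rows --offset '[[0, 0, -0.2], [0, 0, -0.3], [0, 0, -0.3], [0, 0, -0.3], [0, 0, -0.3], [0, 0, -0.3], [0, 0, -0.3], [0, 0, -0.3]]' --dr '[[0, 0, 0], [0, 0, 0], [0, 0, 0], [0, 0, 0], [0, 0, 0], [0, 0, 0], [0, 0, 0], [0, 0, 0]]' --claw '[0.6, 0.6, 0.6, 0.75, 0.8, 0.9, 1, 1]'

```text
clock: 42.53
ee_pos: [0.422, 0.3765, 0.0388]
eef_rot: [-0.148, 3.138, 0.0]
contact_force: [0.6, 0.4, 0.1]
gripper_width: 0.987
grasp_force: 0.0
```

>>> send_rows --offset '[[0, 0, 1], [0, 0, 4], [0, 0, 8], [0, 0, 12], [0, -2, 15], [0.5, -6, 15], [1, -10, 15], [1.5, -14, 15], [2, -18, 15], [2.5, -22, 15], [3.5, -26, 15], [4, -29, 15], [4, -29.4, 15], [4, -29.4, 15], [4, -29.4, 15]]' --dr '[[0, 0, 0], [0, 0, 0], [0, 0, 0], [0, 0, 0], [0, 0, 0], [0, 0, 0], [0, 0, 0], [0, 0, 0], [0, 0, 0], [0, 0, 0], [0, 0, 0], [0, 0, 0], [0, 0, 0], [0, 0, 0], [0, 0, 0]]' --claw '[1, 1, 1, 1, 1, 1, 1, 1, 1, 1, 1, 1, 1, 1, 1]'

```text
clock: 43.78
ee_pos: [0.462, 0.0827, 0.1892]
eef_rot: [-0.146, 3.138, 0.001]
contact_force: [0.8, 0.9, -0.1]
gripper_width: 0.997
grasp_force: 0.0
```

```bash
python3 - <<'E'
from cups import *
s=r.observe();print(s["ee_pos"],s["eef_rot"],s["contact_force"],s["gripper_width"],s["clock"])
C,im=shot("wrist","w17")
print("wide",find_wide(C,im),find_wide(C,im,.065),C[3])
T,it=shot("top","t17");print("top");H=hsv(it)
m=(H[...,1]<40)&(H[...,2]>170);m[:270]=0;m[340:]=0;m[:,:90]=0;m[:,390:]=0
for c in blobs(m,100):
    P=plane(T,c.reshape(-1,2),.062)[:,:2];print(fit(P,T[3][:2],.034))
E
```

```text
[0.462  0.0827 0.1892] [-0.1459  3.1378  0.0008] [ 0.7753  0.9213 -0.0941] 0.9967509681199569 43.7833
wide [(array([0.6904, 0.2239]), np.float64(0.0046), 2042.5), (array([0.6987, 0.1205]), np.float64(0.0037), 1993.0), (array([0.7312, 0.0078]), np.float64(0.0047), 2891.5), (array([0.461 , 0.0801]), np.float64(0.0004), 3840.5), (array([0.4202, 0.3806]), np.float64(0.0012), 287.0), (array([ 0.4306, -0.0658]), np.float64(0.0004), 4900.0)] [(array([0.6868, 0.2224]), np.float64(0.0046), 2042.5), (array([0.6951, 0.12  ]), np.float64(0.0038), 1993.0), (array([0.7273, 0.0084]), np.float64(0.0047), 2891.5), (array([0.4597, 0.08  ]), np.float64(0.0005), 3840.5), (array([0.4195, 0.3776]), np.float64(0.0012), 287.0), (array([ 0.43 , -0.064]), np.float64(0.0006), 4900.0)] [0.3776 0.0746 0.3649]
top
(array([ 0.4321, -0.063 ]), np.float64(0.0005819992618843223))
(array([0.4873, 0.2265]), np.float64(0.005946873223957578))
(array([0.4469, 0.2921]), np.float64(0.019098737680141382))
```

>>> send_rows --offset '[[0, -0.1, -3], [0, -0.1, -6], [0, -0.1, -9], [0, -0.1, -11.5], [0, -0.1, -13.5], [0, -0.1, -14.9], [0, -0.1, -15.2], [0, -0.1, -15.2], [0, -0.1, -15.2], [0, -0.1, -15.2], [0, -0.1, -15.2], [0, -0.1, -15.2], [0, -0.1, -15.2], [0, -0.1, -15.2]]' --dr '[[0, 0, 0], [0, 0, 0], [0, 0, 0], [0, 0, 0], [0, 0, 0], [0, 0, 0], [0, 0, 0], [0, 0, 0], [0, 0, 0], [0, 0, 0], [0, 0, 0], [0, 0, 0], [0, 0, 0], [0, 0, 0]]' --claw '[1, 1, 1, 1, 1, 1, 1, 0.9, 0.8, 0.7, 0.6, 0.6, 0.6, 0.6]' --grip_force 30

```text
clock: 45.05
ee_pos: [0.4628, 0.0817, 0.0378]
eef_rot: [-0.148, 3.136, 0.001]
contact_force: [-1.0, 1.9, 7.5]
gripper_width: 0.733
grasp_force: 30.0
```

>>> send_rows --offset '[[0, 0, 1], [0, 0, 3], [0, 0, 6], [0, 0, 9], [0.5, 3, 11], [1, 7, 11], [1.5, 11, 11], [2, 15, 11], [3, 19, 11], [4, 23, 11], [4.5, 27, 11], [5, 30, 11], [5, 30.3, 11], [5, 30.3, 9], [5, 30.3, 6.5], [5, 30.3, 4], [5, 30.3, 2], [5, 30.3, 1], [5, 30.3, 0.6], [5, 30.3, 0.3]]' --dr '[[0, 0, 0], [0, 0, 0], [0, 0, 0], [0, 0, 0], [0, 0, 0], [0, 0, 0], [0, 0, 0], [0, 0, 0], [0, 0, 0], [0, 0, 0], [0, 0, 0], [0, 0, 0], [0, 0, 0], [0, 0, 0], [0, 0, 0], [0, 0, 0], [0, 0, 0], [0, 0, 0], [0, 0, 0], [0, 0, 0]]' --claw '[0.6, 0.6, 0.6, 0.6, 0.6, 0.6, 0.6, 0.6, 0.6, 0.6, 0.6, 0.6, 0.6, 0.6, 0.6, 0.6, 0.6, 0.6, 0.6, 0.6]'

```text
clock: 46.72
ee_pos: [0.5114, 0.3835, 0.0407]
eef_rot: [0.148, -3.136, 0.002]
contact_force: [-10.3, -9.1, 30.8]
gripper_width: 0.737
grasp_force: 30.0
```

```bash
python3 - <<'E'
from cups import *
s=r.observe();print(s["ee_pos"],s["eef_rot"],s["contact_force"],s["gripper_width"],s["grasp_force"],s["clock"])
E
```

```text
[0.5114 0.3835 0.0407] [ 0.1476 -3.1363  0.0023] [-10.2804  -9.0798  30.7739] 0.7370202184661613 30.006757881492376 46.7167
```

```bash
python3 - <<'E'
from cups import *
s=r.observe();print(s["ee_pos"],s["contact_force"],s["clock"])
C,im=shot("wrist","w18");C2,i2=shot("side","s18")
print(find_wide(C,im,.065),C[3])
cv2.imwrite("pics/w18s18.png",np.hstack([cv2.resize(im,(480,360)),cv2.resize(i2[200:440,180:390],(315,360))])[:,:,::-1])
E
```

```text
[0.5114 0.3835 0.0407] [-10.2804  -9.0798  30.7739] 46.7167
[(array([0.5752, 0.3763]), np.float64(0.0128), 4473.5), (array([0.5069, 0.3837]), np.float64(0.0023), 1998.5), (array([0.4127, 0.2985]), np.float64(0.0009), 378.0), (array([0.5093, 0.2566]), np.float64(0.0029), 30160.5), (array([0.3985, 0.2413]), np.float64(nan), 478.0), (array([0.3818, 0.2358]), np.float64(0.0003), 953.5), (array([0.423 , 0.3759]), np.float64(0.0008), 19813.0), (array([0.4225, 0.2626]), np.float64(0.0013), 562.0)] [0.4274 0.3758 0.2165]cups.py:11: RuntimeWarning: Mean of empty slice.
  return c,np.abs(q.fun).mean()
  ret = ret.dtype.type(ret / rcount)
```

View pics/w18s18.png

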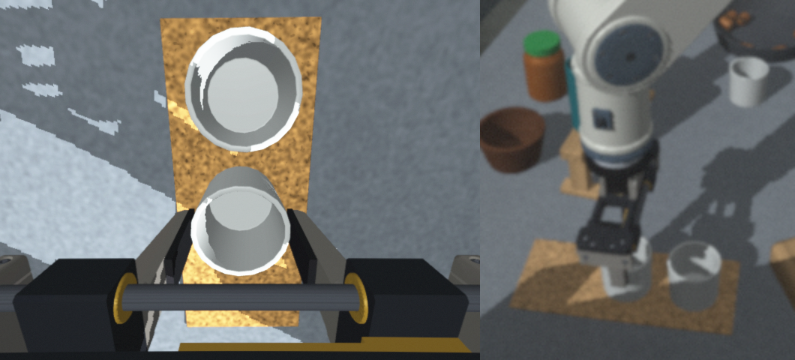

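Both cups stand on the mat and nothing has been hit. The held cup is simply pressed onto the cork.

>>> send_rows --offset '[[0, 0, 0.1], [0, 0, 0.1], [0, 0, 0.1], [0, 0, 0.1], [0, 0, 0.1], [0, 0, 0.1], [0, 0, 0.1], [0, 0, 0.1]]' --dr '[[0, 0, 0], [0, 0, 0], [0, 0, 0], [0, 0, 0], [0, 0, 0], [0, 0, 0], [0, 0, 0], [0, 0, 0]]' --claw '[0.6, 0.6, 0.7, 0.75, 0.8, 0.9, 1, 1]'

```text
clock: 47.48
ee_pos: [0.5121, 0.3845, 0.0409]
eef_rot: [-0.148, 3.138, 0.0]
contact_force: [0.4, 0.5, -0.1]
gripper_width: 0.99
grasp_force: 0.0
```

>>> send_rows --offset '[[0, 0, 1], [0, 0, 4], [0, 0, 8], [0, 0, 12], [-1, -3, 15], [-1.5, -7, 15], [-2, -11, 15], [-2.5, -15, 15], [-3, -19, 15], [-4, -23, 15], [-5, -27, 15], [-6, -31, 15], [-7, -35, 15], [-7.5, -39, 15], [-8, -43, 15], [-8.1, -45, 15], [-8.1, -45, 15], [-8.1, -45, 15]]' --dr '[[0, 0, 0], [0, 0, 0], [0, 0, 0], [0, 0, 0], [0, 0, 0], [0, 0, 0], [0, 0, 0], [0, 0, 0], [0, 0, 0], [0, 0, 0], [0, 0, 0], [0, 0, 0], [0, 0, 0], [0, 0, 0], [0, 0, 0], [0, 0, 0], [0, 0, 0], [0, 0, 0]]' --claw '[1, 1, 1, 1, 1, 1, 1, 1, 1, 1, 1, 1, 1, 1, 1, 1, 1, 1]'

```text
clock: 48.98
ee_pos: [0.431, -0.0664, 0.1915]
eef_rot: [-0.143, 3.137, 0.0]
contact_force: [0.4, -0.6, -0.8]
gripper_width: 0.998
grasp_force: 0.0
```

```bash
python3 - <<'E'
from cups import *
s=r.observe();print(s["ee_pos"],s["eef_rot"],s["joints"],s["contact_force"],s["gripper_width"],s["clock"])
C,im=shot("wrist","w19")
print("wide",find_wide(C,im,.062),C[3])
T,it=shot("top","t19");H=hsv(it)
W=((H[...,1]<80)&(H[...,2]>170)).astype(np.uint8);W[:,170:]=0;W[:190]=0;W[360:]=0
for c in blobs(W,80): P=plane(T,c.reshape(-1,2),.065)[:,:2];print("top mat",fit(P,T[3][:2],.034),cv2.contourArea(c))
E
```

```text
[ 0.431  -0.0664  0.1915] [-0.1433  3.1374  0.0001] [-0.1564  0.0732  2.0366  0.0003  1.0309 -1.8186] [ 0.3549 -0.6352 -0.7674] 0.9975295170329855 48.9833
wide [(array([0.6516, 0.1371]), np.float64(0.0058), 360.0), (array([0.664 , 0.0464]), np.float64(0.0049), 1473.0), (array([ 0.687, -0.179]), np.float64(0.0073), 325.0), (array([ 0.5557, -0.0753]), np.float64(0.0043), 155.0), (array([ 0.565 , -0.1139]), np.float64(0.0065), 1479.0), (array([0.4886, 0.2101]), np.float64(0.0056), 354.0), (array([0.4693, 0.2306]), np.float64(0.0048), 169.0), (array([0.5003, 0.1164]), np.float64(0.0079), 576.5), (array([ 0.4955, -0.2099]), np.float64(0.0049), 156.0), (array([0.4984, 0.152 ]), np.float64(0.0083), 507.0), (array([0.4603, 0.1213]), np.float64(0.0046), 161.5), (array([0.4312, 0.0756]), np.float64(0.0037), 185.0), (array([0.4322, 0.203 ]), np.float64(0.0028), 207.0), (array([0.3858, 0.1719]), np.float64(0.0106), 6261.0), (array([ 0.3313, -0.0638]), np.float64(nan), 223.0), (array([ 0.3365, -0.1497]), np.float64(0.0088), 806.5), (array([0.2786, 0.0527]), np.float64(nan), 182.0), (array([0.3619, 0.0651]), np.float64(0.0264), 26270.5), (array([0.2932, 0.0499]), np.float64(0.0041), 366.5), (array([ 0.2854, -0.0346]), np.float64(0.0027), 230.5), (array([ 0.2837, -0.0506]), np.float64(0.0046), 576.5), (array([ 0.2685, -0.0498]), np.float64(0.0033), 185.0), (array([ 0.2864, -0.1002]), np.float64(0.0046), 1295.0), (array([ 0.2951, -0.1103]), np.float64(0.0073), 849.5), (array([ 0.2881, -0.1585]), np.float64(0.0028), 191.5), (array([ 0.296 , -0.1755]), np.float64(0.0035), 367.5)] [ 0.3465 -0.0741  0.3671]
top mat (array([0.5134, 0.3853]), np.float64(0.0006010791578533562)) 906.5cups.py:11: RuntimeWarning: Mean of empty slice.
  return c,np.abs(q.fun).mean()
  ret = ret.dtype.type(ret / rcount)
```

```bash
python3 - <<'E'
from cups import *
C=cam("wrist");im=cv2.imread("pics/w19.png")[:,:,::-1].copy();H=hsv(im)
u=proj(C,[.431,-.065,.062])[0].astype(int);print(u)
for dx in range(-90,91,10): print(dx,im[u[1],u[0]+dx].tolist(),end=" ")
for t in (20,25,30):
  m=(H[...,1]<t)&(H[...,2]>110)
  for c in blobs(m,800):
    P=plane(C,c.reshape(-1,2),.062)[:,:2];q,e=fit(P,C[3][:2],.034)
    if e<.004: print("\n",t,q,e,cv2.contourArea(c))
T=cam("top");it=cv2.imread("pics/t19.png")[:,:,::-1].copy();H=hsv(it)
m=(H[...,1]<40)&(H[...,2]>110)
for c in blobs(m,80):
    P=plane(T,c.reshape(-1,2),.062)[:,:2];q,e=fit(P,T[3][:2],.034)
    if e<.004: print("top",q,e,cv2.contourArea(c))
E
```

```text
[320 232]
-90 [168, 182, 194] -80 [165, 180, 192] -70 [162, 174, 187] -60 [168, 183, 194] -50 [171, 185, 196] -40 [168, 181, 192] -30 [218, 224, 223] -20 [136, 141, 142] -10 [175, 182, 181] 0 [176, 180, 179] 10 [176, 180, 179] 20 [168, 172, 172] 30 [117, 119, 121] 40 [169, 184, 193] 50 [164, 179, 190] 60 [161, 176, 187] 70 [163, 176, 188] 80 [167, 181, 191] 90 [180, 193, 205] 
 20 [ 0.4296 -0.0656] 0.00040240386126453215 4106.5

 25 [ 0.43   -0.0654] 0.0003462172672542337 4177.0

 30 [ 0.4306 -0.0655] 0.00047845001705019784 4274.0
top [ 0.3037 -0.4057] 0.0027914728826789695 92.5
top [0.4235 0.3797] 0.00045069773462804553 1013.0
top [0.5128 0.3881] 0.0005685644074742421 982.0cups.py:11: RuntimeWarning: Mean of empty slice.
  return c,np.abs(q.fun).mean()
  ret = ret.dtype.type(ret / rcount)
```

>>> send_rows --offset '[[0, 0.1, -3], [0, 0.1, -6], [0, 0.1, -9], [0, 0.1, -11.5], [0, 0.1, -13.5], [0, 0.1, -15], [0, 0.1, -15.4], [0, 0.1, -15.4], [0, 0.1, -15.4], [0, 0.1, -15.4], [0, 0.1, -15.4], [0, 0.1, -15.4], [0, 0.1, -15.4], [0, 0.1, -15.4]]' --dr '[[0, 0, 0], [0, 0, 0], [0, 0, 0], [0, 0, 0], [0, 0, 0], [0, 0, 0], [0, 0, 0], [0, 0, 0], [0, 0, 0], [0, 0, 0], [0, 0, 0], [0, 0, 0], [0, 0, 0], [0, 0, 0]]' --claw '[1, 1, 1, 1, 1, 1, 1, 0.9, 0.8, 0.7, 0.6, 0.6, 0.6, 0.6]' --grip_force 30

```text
clock: 50.25
ee_pos: [0.4319, -0.0646, 0.0378]
eef_rot: [-0.147, 3.136, -0.0]
contact_force: [-0.2, 1.8, 7.2]
gripper_width: 0.719
grasp_force: 30.0
```

>>> send_rows --offset '[[0, 0, 1], [0, 0, 3], [0, 0, 6], [0, 0, 10], [0, 3, 13], [0.5, 7, 13], [1, 11, 13], [1.5, 15, 13], [2, 19, 13], [2.5, 23, 13], [3, 27, 13], [3.5, 31, 13], [4, 35, 13], [6, 38, 13], [8, 41, 13], [11, 43, 13], [14, 45, 13], [17, 45.9, 13], [17, 45.9, 13], [17, 45.9, 13]]' --dr '[[0, 0, 0], [0, 0, 0], [0, 0, 0], [0, 0, 0], [0, 0, 0], [0, 0, 0], [0, 0, 0], [0, 0, 0], [0, 0, 0], [0, 0, 0], [0, 0, 0], [0, 0, 0], [0, 0, 0], [0, 0, 0], [0, 0, 0], [0, 0, 0], [0, 0, 0], [0, 0, 0], [0, 0, 0], [0, 0, 0]]' --claw '[0.6, 0.6, 0.6, 0.6, 0.6, 0.6, 0.6, 0.6, 0.6, 0.6, 0.6, 0.6, 0.6, 0.6, 0.6, 0.6, 0.6, 0.6, 0.6, 0.6]'

```text
clock: 51.92
ee_pos: [0.6016, 0.3944, 0.166]
eef_rot: [0.147, -3.137, 0.001]
contact_force: [-0.3, -0.1, -2.0]
gripper_width: 0.725
grasp_force: 30.0
```

```bash
python3 - <<'E' 2>/dev/null
from cups import *
s=r.observe();print(s["ee_pos"],s["eef_rot"],s["contact_force"],s["gripper_width"],s["clock"])
C,im=shot("wrist","w20")
H=hsv(im);m=(H[...,1]<30)&(H[...,2]>110)
for c in blobs(m,800):
    for z in (.065,.19):
        P=plane(C,c.reshape(-1,2),z)[:,:2];q,e=fit(P,C[3][:2],.034)
        if e<.004: print(z,q,e)
E
```

```text
[0.6016 0.3944 0.166 ] [ 0.147  -3.1374  0.0007] [-0.2629 -0.0947 -2.0245] 0.7248924250021788 51.9167
0.19 [0.6014 0.3947] 0.001307961240215472
0.065 [0.512  0.3846] 0.00042299399733375674
0.19 [0.5299 0.3902] 0.0008493763585159521
```

>>> send_rows --offset '[[0, -0.1, -3], [0, -0.1, -6], [0, -0.1, -9], [0, -0.1, -11], [0, -0.1, -12], [0, -0.1, -12.3], [0, -0.1, -12.5], [0, -0.1, -12.6], [0, -0.1, -12.6], [0, -0.1, -12.6]]' --dr '[[0, 0, 0], [0, 0, 0], [0, 0, 0], [0, 0, 0], [0, 0, 0], [0, 0, 0], [0, 0, 0], [0, 0, 0], [0, 0, 0], [0, 0, 0]]' --claw '[0.6, 0.6, 0.6, 0.6, 0.6, 0.6, 0.6, 0.6, 0.6, 0.6]'

```text
clock: 52.8
ee_pos: [0.6017, 0.3939, 0.0423]
eef_rot: [-0.148, 3.136, 0.002]
contact_force: [-0.5, -0.7, -0.6]
gripper_width: 0.72
grasp_force: 30.0
```

>>> send_rows --offset '[[0, 0, 0], [0, 0, 0], [0, 0, 0], [0, 0, 0], [0, 0, 0], [0, 0, 1], [0, 0, 4], [0, 0, 8], [0, 0, 12], [0, 0, 16], [0, 0, 20], [-4, 0, 24], [-8, -2, 26], [-12, -4, 26], [-16, -6, 26], [-20, -8, 26], [-22, -10, 26], [-22, -10, 26], [-22, -10, 26]]' --dr '[[0, 0, 0], [0, 0, 0], [0, 0, 0], [0, 0, 0], [0, 0, 0], [0, 0, 0], [0, 0, 0], [0, 0, 0], [0, 0, 0], [0, 0, 0], [0, 0, 0], [0, 0, 0], [0, 0, 0], [0, 0, 0], [0, 0, 0], [0, 0, 0], [0, 0, 0], [0, 0, 0], [0, 0, 0]]' --claw '[0.7, 0.75, 0.8, 0.9, 1, 1, 1, 1, 1, 1, 1, 1, 1, 1, 1, 1, 1, 1, 1]'

```text
clock: 54.38
ee_pos: [0.3788, 0.2919, 0.302]
eef_rot: [-0.149, 3.137, 0.001]
contact_force: [0.5, -0.3, 0.5]
gripper_width: 1.002
grasp_force: 0.0
```

```bash
python3 - <<'E' 2>/dev/null
from cups import *
s=r.observe();print(s["ee_pos"],s["contact_force"],s["gripper_width"],s["clock"])
C,im=shot("wrist","w21");T,it=shot("top","t21");S,i2=shot("side","s21")
for n,K,i in(("w",C,im),("t",T,it)):
  H=hsv(i);m=(H[...,1]<40)&(H[...,2]>110)
  for c in blobs(m,200):
    P=plane(K,c.reshape(-1,2),.065)[:,:2];q,e=fit(P,K[3][:2],.034)
    if e<.004: print(n,q,e)
A,B,C_,D=plane(T,[(97,207),(154,202),(164,340),(107,346)],.003)
print("acorns",acorns(it,T,np.array([.433,-.269])), find_tall(T,it,.21,100))
cv2.imwrite("pics/fin.png",np.hstack([cv2.resize(it[:,60:540],(400,400)),cv2.resize(i2[100:450,150:500],(400,400))])[:,:,::-1])
E
```

```text
[0.3788 0.2919 0.302 ] [ 0.5165 -0.3245  0.5194] 1.0023409697138246 54.3833
w [0.1539 0.4687] 0.00382774704923689
t [0.5126 0.3868] 0.0006173983808234631
acorns [] [(array([0.6225, 0.0315]), np.float64(0.0012)), (array([0.628 , 0.1893]), np.float64(0.0011)), (array([0.6271, 0.1099]), np.float64(0.001))]
```

View pics/fin.png

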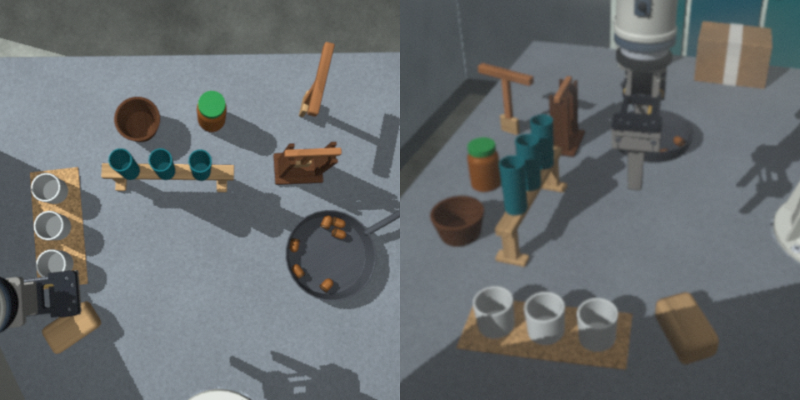

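The final view shows six acorns in the pan, the paddle on its rest at the same pixels as at the start, three teal cups on the plank and three white cups in a row on the mat. The gripper is clear of everything.

```bash
python3 -c "
from cell import r
print(r.sign_off())"
```

```text
the job is handed in; nothing more can be done
None
```

I finished the job and handed it in at about 54 s of the 210 s: the acorns got 3.5 rounds with all six still in the pan, the paddle is back on its rest, the three tall cups stand on the plank, and the three wide cups are in a row on the mat.

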